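# Put the facial handpiece away in the sanitiser case

### The job

Press the thumb button on the nose of the white sanitiser case so that its lid springs open, then lay the facial handpiece flat in the tray without dropping it. Push the lid down until it snaps shut and stays shut over the handpiece, and leave everything else on the counter where it stands.

Things in the scene. Friction and masses are not known exactly. Their poses are not given: they have to be found in the camera images.
- case: White sanitiser case, fixed. Origin on the counter under the case; x runs from its front (button side, turned roughly to the robot's left) to its hinge side, y along its width, z up. Walls x -55 to 100, y -90 to 90 mm, rim 94 mm high. In front a nose 120 mm wide slopes down at 45 degrees from x -55, z 50 mm to x -100, z 5 mm; the thumb button is in the middle of the slope
- lid (a joint): Lid angle in rad: 0 shut and latched, 1.65 sprung open (5 degrees past upright); a stop ends its way at -0.02. A spring opens it in under 1.5 s once the latch lets go and keeps it open. Swinging it down takes 1 to 3 N near its front edge, the last 10 mm of the edge's way about 4 to 6 N, to snap its catch (a steel bar 21 mm under the lid, 147 mm from the hinge) past the latch
- hinge (a point): Middle of the hinge line, at x 98, y 0, z 98 mm in the case's frame; it runs along the case's y. The lid is a flat clear panel in a white frame, 196 mm from the hinge line to its front edge, 190 mm wide, 12 mm thick; its underside lies in the plane of the hinge line
- lid_edge (a point): Middle of the lid's front edge, on its outer (upper) face; moves with the lid: 196 mm from the hinge line along the lid and 12 mm out of it. Shut, the lid juts out over the button as a brim as far as x -98 mm in the case's frame, underside 98 mm above the counter, so that the button cannot be reached from straight above
- thumb (a joint): Thumb button travel in m: 0 out, 0.009 fully pressed; sprung, 2 N at the start and 5 N fully pressed. The lid is let go at about 0.005 and the button returns by itself. Snapping the lid shut also moves it for a moment
- thumb_face (a point): Middle of the button's face, at x -84, y 0, z 34 mm in the case's frame when out. The face is a chromed rectangle, 40 mm along the case's y and 22 mm along the slope, 9 mm proud of the slope. It is pressed square to the slope, along the case's (+x, -z) at 45 degrees; the brim's edge is 35 mm from that line
- tray (a point): Middle of the tray's flat floor, at x 29, y 0, z 45 mm in the case's frame. The tray spans x -30 to 88 and y -80 to 80 mm; its floor is 49 mm below the rim
- handpiece: Facial handpiece, white plastic, on the rest pad: square handle 30 x 30 mm, 100 mm long, with a flat round head 44 mm across and 30 mm thick at one end; 140 mm long in all, 0.1 to 0.2 kg. Origin: centre of the underside; x runs along it to the head (handle -70 to 30 mm, head centred at 48 mm), z up. It fits the tray lengthwise along the case's y, either way round
- handpiece_mid (a point): Middle of the handpiece, 15 mm above its underside; the place to grip, fingers across the handle
- pad: Grey rest pad fixed to the counter, 125 x 175 x 14 mm, origin at the centre of its underside; the handpiece lies on it at the start
- jar: Bystander, loose, not to be moved: low glass cream jar with a metal cap, about 64 mm across and 55 mm high; origin at the centre of its underside
- compact: Bystander, loose, not to be moved: flat round grey powder compact, 76 mm across, 18 mm high; origin at the centre of its underside
- brush_cup: Bystander, loose, not to be moved: white cup 76 mm across and 100 mm high with make-up brushes standing in it, 200 mm high in all; origin at the centre of its underside
- spray: Bystander, loose, not to be moved: brown bottle, 60 mm across, 180 mm high; origin at the centre of its underside
Not all that is in view belongs to the job. Of the things that look like the handpiece, the middle-sized one is meant.

How it is judged:
On the way, in this order (a step that is already met when the one before it is completed fails the run):
1. the thumb button is pressed in (3 mm or more) (value of joint thumb above 0.003 m).
2. the lid has sprung open (value of joint lid above 1.3 rad), for 0.2 s.
3. the handpiece lies flat in the tray, let go (x of handpiece_mid in the frame of case between -0.03 and 0.088 m and y of handpiece_mid in the frame of case between -0.04 and 0.04 m and z of handpiece_mid in the frame of case between 0.05 and 0.072 m and contact force between handpiece and the fingers below 0.1 N), for 0.2 s.
At the end, for the whole second after the job is handed in: The lid is shut and latched (within 0.03 rad), the thumb button is out (under 3 mm of travel), and the handpiece lies still and flat in the tray of the case (its middle between the tray's walls, at most 40 mm from the tray's middle line, 5 to 27 mm above the tray's floor) (value of joint lid below 0.03 rad and value of joint thumb below 0.003 m and x of handpiece_mid in the frame of case between -0.03 and 0.088 m and y of handpiece_mid in the frame of case between -0.04 and 0.04 m and z of handpiece_mid in the frame of case between 0.05 and 0.072 m and linear speed of handpiece below 0.02 m/s); the robot touches nothing.
It fails at once if the handpiece is dropped (moves faster than 0.7 m/s while out of the fingers) (linear speed of handpiece above 0.7 m/s and contact force between handpiece and the fingers below 0.1 N).
It fails at once if a bystander is pushed more than 30 mm (distance of any of jar, compact, brush_cup, spray from where it was at the start of the episode above 0.03 m).
It fails at once if a bystander is tipped over (angle between any of jar, compact, brush_cup, spray's own z axis and vertical above 0.4 rad).
It also fails if it takes over 70 s, if anything falls off the work surface, if the arm or the gripper's body presses on something with over 40 N, if the wrist force passes 120 N, or if a joint passes its speed limit or range.

### The arm

A 7-joint arm with a two-finger parallel gripper is mounted at the origin on the work surface. World frame = base frame: x ahead of the robot, y to its left, z up, the work surface at z = 0. Lengths are in m, angles in rad, forces in N, time in s.
With the tool pointing down it reaches from about 0.4 to 0.85 m from the base axis. Payload 4.5 kg.
Tool frame: the origin (TCP) lies midway between the tips of the shut fingers; the grasp point (between the pads) lies 19 mm behind it; z points along the fingers, y is the direction in which the jaws open and shut (so a half turn about z gives the same grasp; the last joint's range is limited). The gripper opens to 88 mm and grips with 3 to 60 N. Pads are 18 mm wide; open, the fingers measure 123 mm over their backs; the gripper's body (75 mm by 187 mm) begins 45 mm behind the grasp point.
Start: joints at [-1.17, 0.689, -0.195, 1.565, 0.157, 0.902, -0.215], TCP at [0.224, 0.583, 0.239] pointing down, gripper open.
Joint ranges: [-3.01, 3.01], [-0.46, 2.08], [-1.47, 1.51], [0.13, 2.56], [-1, 4.14], [0.04, 2.09], [-2.66, 2.66]. Speed limits (rad/s): [2.57, 2.57, 3.14, 3.14, 3.14, 3.14, 3.14].

### API

Orientations are given as a unit quaternion [x, y, z, w].
In Python, from plant import r gives the robot as it stands.
- The arm moves only by the tool play_rows, never from a script. Its argument "targets" is a list of rows, each an object of numbers: "jaw": the closure, from 0 (fully open) to 1 (shut); "dx", "dy", "dz": the shift along the tool's x, y, z in m; "yaw": the turn about the tool's z in rad. A call has exactly 5 rows; each row shifts and turns the pose as measured when the row begins, along the tool's axes as they then stand; what a row does not reach is not made up. A row lasts 1/10 s, in which the tool goes at most 50 mm and 8.59 degrees, less where a joint would pass 70% of its speed; a pose out of reach is approached as far as the arm can. A call with a gripper value outside its range is refused whole. The fingers move at their own pace and stop on an object; "squeeze" is the grip in N (left out, the last holds). Time passes only in rows, so rows that do not move let the fingers close, or fill a call up. It gives the time, the measured TCP pose, the force and the opening at its end, in the units of the state.
- r.get_state(): the state, without advancing time (a new reading comes with each control period).
- r.snapshot(name): name is "side" or "top" or "wrist"; returns a dict with "frame" (384x512x3 uint8, red, green, blue), "z_map" (384x512 float32, m along the optical axis (not along the pixel's ray), 0 where there is no reading), "mtx" (3x3 intrinsics, pixels), "position" and "orientation" of the camera in the world; the wrist camera has in their place "T_tool_cam" (4x4, takes a point from camera to tool coordinates, whose origin is the TCP and whose axes are the flange's). Camera axes: x right, y up, looking along -z (the intrinsics and any distortion apply to the point x, -y, -z); pixel columns grow to the right and rows downward; lengths in m; the calibration is good to about 2 mm. The wrist camera is an equidistant fisheye: a pixel r from the principal point sees the ray r / f radians off the axis. A picture is of the moment at which its call begins: read the wrist's pose just before it.
- r.finish_job(): hands the job in, once; it reports no verdict.
The state is a dict: "clock": time; "q": joint angles; "qd": joint speeds; "joint_torque": joint torques, N m; "tool_pos": TCP position; "eef_rot": TCP orientation; "contact_force": force on the tool from outside, world axes, zero at the start; "moment": the same for the moment, N m; "opening": opening from 0.0 (shut) to 1.0 (fully open).
Only numpy, scipy, OpenCV 4.12 (cv2) and the standard library are available. Lean on these libraries where they do the work, as an engineer would, in place of code of your own. Each camera call takes 0.05 s, during which the arm holds its last target.

## Working session

There is one attempt and no reset: what is moved stays moved. The work goes in short steps, Python scripts to look and compute and a tool call to move; the robot and the scene stay as the last step left them, time stands still between calls to the robot, and variables do not carry over. Pictures are saved under pics/ and viewed, and the job is handed in when it is done.

Besides the shell and the picture viewer there is one more tool, called after "Request:" as name(argument=value, ...), one argument or row to a line, values as JSON. play_rows: Moves the arm, as the interface text tells. Its arguments: {"type":"object","properties":{"targets":{"type":"array"},"squeeze":{"type":"number"}},"required":["targets"]}

```bash
ls; mkdir -p pics
cat > h.py <<'E'
import numpy as np,cv2
from scipy.spatial.transform import Rotation as R
from plant import r
def snap(n,f):
    s=r.snapshot(n); cv2.imwrite('pics/'+f,s['frame'][:,:,::-1]); np.savez('/tmp/'+n+'.npz',**{k:v for k,v in s.items()}); return s
def Rm(o):
    o=np.array(o); return o if o.shape==(3,3) else R.from_quat(o).as_matrix()
def pts(s):
    K=s['mtx'];z=s['z_map'];h,w=z.shape
    u,v=np.meshgrid(np.arange(w),np.arange(h))
    c=np.stack([(u-K[0,2])/K[0,0]*z,-(v-K[1,2])/K[1,1]*z,-z],-1)
    return c@Rm(s['orientation']).T+np.array(s['position'])
E
python3 - <<'E'
from h import *
print(r.get_state())
for n in('side','top','wrist'):
    s=snap(n,n+'0.png'); print(n,s['mtx'],s.get('position'),s.get('orientation'),s.get('T_tool_cam'),[k for k in s])
E
```

```text
pics
{'clock': 0.0, 'q': array([-1.17020253,  0.69000308, -0.19451956,  1.56630196,  0.15730318,
        0.90246684, -0.21507722]), 'qd': array([-0.00024352, -0.0012723 ,  0.00077583,  0.00053667, -0.00054391,
       -0.00019373,  0.00124812]), 'joint_torque': array([-1.89292446e-04, -5.27556932e+01, -1.26674764e+00, -1.53434068e+01,
       -5.25533140e-02,  6.40555649e-03,  1.64403255e-04]), 'tool_pos': array([0.22396492, 0.58284676, 0.23790945]), 'eef_rot': array([ 1.82317240e-01,  9.83239353e-01, -8.87666966e-04, -1.03370495e-04]), 'contact_force': array([0.90138859, 0.90599176, 0.03278542]), 'moment': array([-0.03064357,  0.01226837,  0.00033895]), 'opening': 0.994777981903283}
side [[356.79833977   0.         257.36501334]
 [  0.         356.79833977 192.86173507]
 [  0.           0.           1.        ]] [ 0.01829529 -0.63954642  0.81430651] [ 0.36908911 -0.14652344 -0.35723454  0.84539198] None ['frame', 'z_map', 'mtx', 'position', 'orientation']
top [[456.08482867   0.         257.59793505]
 [  0.         456.08482867 192.1198529 ]
 [  0.           0.           1.        ]] [ 0.44924922 -0.10111233  1.35211959] [ 0.03368684 -0.01997682 -0.70074433  0.71233665] None ['frame', 'z_map', 'mtx', 'position', 'orientation']
wrist [[297.31863964   0.         261.23062155]
 [  0.         297.31863964 195.39820945]
 [  0.           0.           1.        ]] None None [[ 4.74524882e-04  9.66889565e-01  2.55194719e-01  6.59345282e-02]
 [ 9.99999868e-01 -5.08512332e-04  6.72053395e-05  5.22179866e-04]
 [ 1.94749803e-04  2.55194654e-01 -9.66889679e-01 -1.44469573e-01]
 [ 0.00000000e+00  0.00000000e+00  0.00000000e+00  1.00000000e+00]] ['frame', 'z_map', 'mtx', 'T_tool_cam']
```

View pics/side0.png

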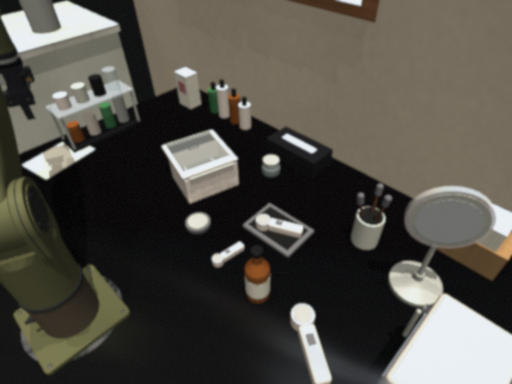

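View pics/top0.png

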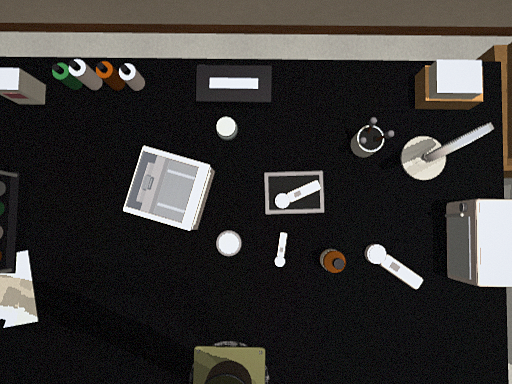

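View pics/wrist0.png

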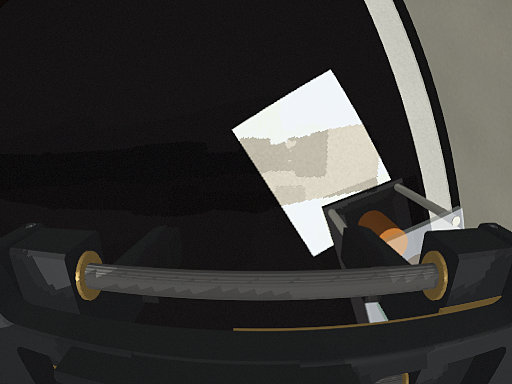

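The top view shows the case at about (170,188), its button side to the left. The handpiece lies on the pad at about (297,194), the jar is at (227,128), the compact at (229,243), the spray at (333,261) and the cup at (368,140). Next I'll measure them.

```bash
cat > m.py <<'E'
from h import *
s=dict(np.load('/tmp/top.npz'));P=pts(s)
u,v=np.meshgrid(np.arange(512),np.arange(384))
f=s['frame'].astype(int);br=f.min(2)
def reg(a,b,c,d): return (u>=a)&(u<c)&(v>=b)&(v<d)
def rect(m,n):
    q=P[m][:,:2].astype(np.float32); print(n,m.sum(),'z',np.median(P[m][:,2]),cv2.minAreaRect(q*1000))
    print(np.round(cv2.boxPoints(cv2.minAreaRect(q*1000))))
z=P[...,2]
m=reg(110,130,230,245)&(z>.09)&(z<.14); print(np.histogram(z[m],20)); rect(m&(br>90),'lid')
m2=reg(265,172,326,213)
print(np.histogram(z[m2],bins=np.arange(0,.08,.005)))
rect(m2&(z>.034)&(br>120),'hp'); rect(reg(255,160,335,225)&(z>.006)&(z<.022),'pad')
for n,b in dict(jar=(210,110,245,145),compact=(210,225,245,262),cup=(345,120,385,160),spray=(315,245,350,275),small=(270,228,292,270),big=(360,240,426,292)).items():
    k=reg(*b)&(z>.008); h=np.percentile(z[k],90); kk=k&(z>h-.02)
    print(n,'top z',h,P[kk].mean(0),np.ptp(P[kk],0))
E
python3 m.py
```

```text
(array([  3,   1,   8,  11,   7,  29,  39,  53, 111, 235, 460, 737, 926,
       885, 722, 471, 225,  92,  30,  12]), array([0.09014314, 0.09148895, 0.09283475, 0.09418056, 0.09552637,
       0.09687218, 0.09821798, 0.09956379, 0.1009096 , 0.10225541,
       0.10360122, 0.10494702, 0.10629283, 0.10763864, 0.10898445,
       0.11033026, 0.11167606, 0.11302187, 0.11436768, 0.11571349,
       0.11705929]))
lid 5042 z 0.1074937069965215 ((551.1680297851562, 173.10476684570312), (203.89932250976562, 189.85809326171875), 74.49059295654297)
[[432. 100.]
 [615.  49.]
 [670. 246.]
 [487. 297.]]
(array([  45,  168, 1084,  590,   14,    4,    4,   64,  308,  152,    3,
          0,    0,    0,    0]), array([0.   , 0.005, 0.01 , 0.015, 0.02 , 0.025, 0.03 , 0.035, 0.04 ,
       0.045, 0.05 , 0.055, 0.06 , 0.065, 0.07 , 0.075]))
hp 518 z 0.0434900040913917 ((530.3270263671875, -163.30606079101562), (56.26866149902344, 196.47027587890625), 36.527069091796875)
[[ 449. -101.]
 [ 566. -259.]
 [ 611. -225.]
 [ 494.  -68.]]
pad 1994 z 0.013559146233691921 ((553.8604736328125, -182.3697967529297), (181.8026885986328, 221.9183349609375), 3.6394927501678467)
[[ 456.  -77.]
 [ 470. -299.]
 [ 652. -287.]
 [ 638.  -66.]]
jar top z 0.05787972976141313 [0.72775746 0.01707968 0.09096605] [0.3160785  0.15013745 1.31405047]
compact top z 0.021870307121809686 [0.40063287 0.00668866 0.03783969] [0.0866547  0.1461539  1.34376014]
cup top z 0.1672998404646281 [ 0.68437756 -0.34606732  0.25211874] [0.28091221 0.30872703 1.20456436]
spray top z 0.1794964508582896 [ 0.36138805 -0.27973253  0.21264502] [0.10377603 0.19679045 1.18897377]
small top z 0.02429698178759072 [ 0.38343804 -0.14372399  0.03485527] [0.11239966 0.05837435 1.34197163]
big top z 0.04136220600994067 [ 0.34584889 -0.45833639  0.05010252] [0.1686754  0.44528447 1.33051839]
```

```bash
cat >> h.py <<'E'
def plane(s,uv,z):
    uv=np.atleast_2d(uv).astype(float);K=s['mtx']
    d=np.c_[(uv[:,0]-K[0,2])/K[0,0],-(uv[:,1]-K[1,2])/K[1,1],-np.ones(len(uv))]@Rm(s['orientation']).T
    p=np.array(s['position']); t=(z-p[2])/d[:,2]; return p+d*t[:,None]
E
cat > m2.py <<'E'
from h import *
s=dict(np.load('/tmp/top.npz'));f=s['frame'];
def crop(a,b,c,d,k,n): cv2.imwrite('pics/'+n,cv2.resize(f[b:d,a:c,::-1],None,fx=k,fy=k,interpolation=cv2.INTER_CUBIC))
crop(115,135,225,240,7,'c_case.png'); crop(255,160,335,225,8,'c_hp.png')
P=pts(s);z=P[...,2];u,v=np.meshgrid(np.arange(512),np.arange(384));br=f.min(2)
def reg(a,b,c,d): return (u>=a)&(u<c)&(v>=b)&(v<d)
m=reg(265,172,326,213)&(z>.03)&(z<.06)&(br>120)
m=cv2.morphologyEx(m.astype(np.uint8),cv2.MORPH_OPEN,np.ones((2,2)))
c=max(cv2.findContours(m,0,2)[0],key=cv2.contourArea)[:,0]
q=plane(s,c,.044)[:,:2]; print(np.round(cv2.boxPoints(cv2.minAreaRect((q*1000).astype(np.float32)))),cv2.minAreaRect((q*1000).astype(np.float32)))
cv2.imwrite('pics/mask_hp.png',m[160:225,255:335]*255)
for n,uv,h in[('jar',(227,127),.055),('compact',(229,243),.018),('cup',(371,138),.1),('spray',(335,262),.13)]:
    print(n,plane(s,uv,h))
E
python3 m2.py
```

```text
[[ 495. -139.]
 [ 558. -261.]
 [ 595. -242.]
 [ 531. -120.]] ((544.6927490234375, -190.4618377685547), (41.049102783203125, 137.61936950683594), 27.484607696533203)
jar [[0.73489509 0.01649996 0.055     ]]
compact [[0.40059528 0.00640674 0.018     ]]
cup [[ 0.69931581 -0.38710365  0.1       ]]
spray [[ 0.35964762 -0.28478435  0.13      ]]
```

View pics/c_case.png

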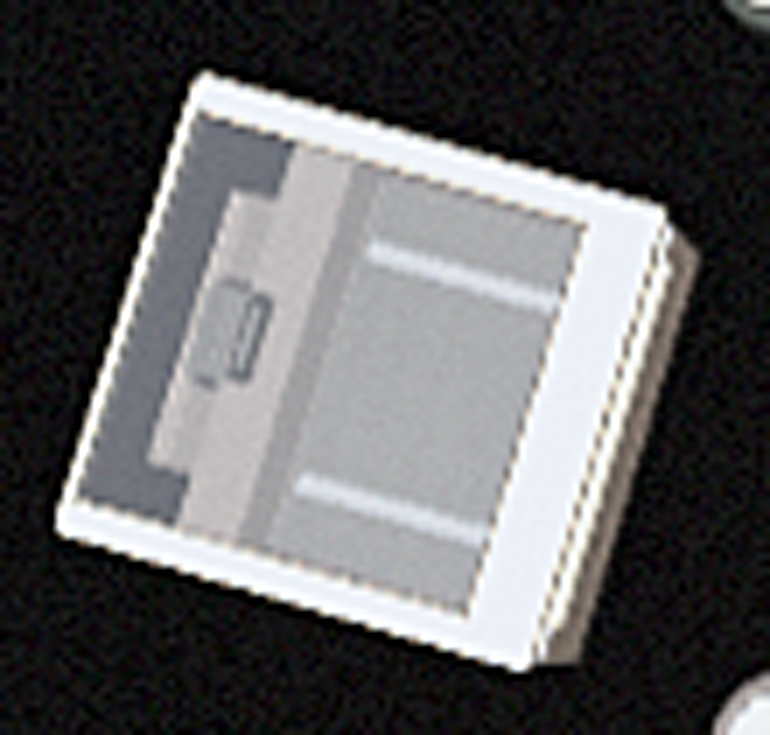

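View pics/c_hp.png

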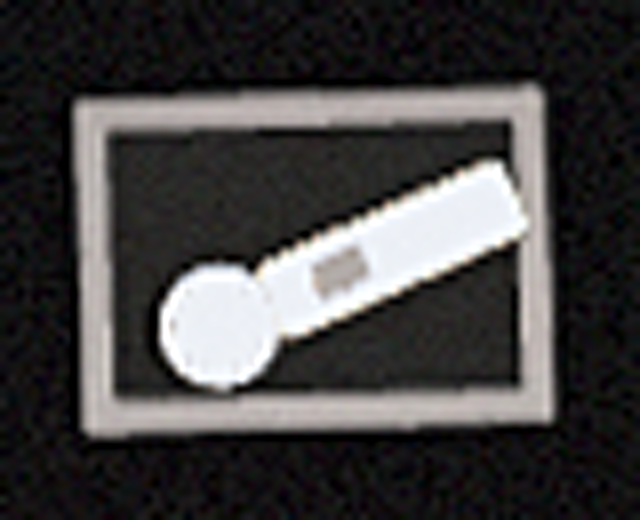

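```bash
cat > m3.py <<'E'
from h import *
s=dict(np.load('/tmp/top.npz'))
def cv(p,o,k): return (np.array(p,float)+.5)/k-.5+np.array(o)
L=plane(s,cv([(195,75),(660,207),(527,660),(60,527)],(115,135),7),.110)
print(L)
tl,tr,brr,bl=L
print('sizes',[np.linalg.norm(a-b) for a,b in((tl,tr),(bl,brr),(tl,bl),(tr,brr))])
ax=((tr-tl)+(brr-bl)); th=np.arctan2(ax[1],ax[0]); 
ay=(tl-bl)+(tr-brr); print('yaw',th, np.arctan2(ay[1],ay[0])-np.pi/2)
fm=(tl+bl)/2; 
# y axis consistent
th2=np.arctan2(ay[1],ay[0])-np.pi/2
x=np.array([np.cos(th),np.sin(th)]); print('origin from front',fm[:2]+.098*x,' from hinge',((tr+brr)/2)[:2]-.098*x, 'ctr',L.mean(0))
T=plane(s,cv([(232,330)],(115,135),7),.034); print('button',T)
H=plane(s,cv([(220,323),(497,160),(527,232)],(255,160),8),.044);print(H)
e=H[1:].mean(0); d=H[0]-e; print('len',np.linalg.norm(d),'expect .118','yaw',np.arctan2(d[1],d[0]),'mid(origin)',e+d/np.linalg.norm(d)*.07)
E
python3 m3.py
```

```text
[[0.66846088 0.24467197 0.11      ]
 [0.61858314 0.05917638 0.11      ]
 [0.44033746 0.10653191 0.11      ]
 [0.48903893 0.29124397 0.11      ]]
sizes [np.float64(0.19208436638018647), np.float64(0.1910245495324578), np.float64(0.1853677047703379), np.float64(0.18442902702784297)]
yaw -1.8310384998087024 -1.8276086657479529
origin from front [0.55353308 0.17325786]  from hinge [0.55467713 0.17755426] ctr [0.5541051  0.17540606 0.11      ]
button [[0.57470986 0.24642297 0.034     ]]
[[ 0.52714306 -0.14548581  0.044     ]
 [ 0.58742346 -0.24420624  0.044     ]
 [ 0.56161573 -0.25513732  0.044     ]]
len 0.11445196444120936 expect .118 yaw 1.9975771124106803 mid(origin) [ 0.54554362 -0.18595057  0.044     ]
```

```bash
cat > m4.py <<'E'
from h import *
s=dict(np.load('/tmp/top.npz'))
def cv(p,o,k): return (np.array(p,float)+.5)/k-.5+np.array(o)
D=plane(s,cv([(73,98),(545,86),(555,424),(84,437)],(255,160),8),.014);print(D,[np.linalg.norm(D[i]-D[(i+1)%4]) for i in range(4)])
z=pts(s)[...,2]; print('table',[np.median(z[a:b,c:d]) for a,b,c,d in((280,340,60,150),(60,100,290,390),(300,340,300,400))])
g=dict(np.load('/tmp/side.npz'));f=g['frame']
for n,(a,b,c,d) in dict(s_case=(150,120,250,210),s_hp=(235,195,325,265)).items():
    cv2.imwrite('pics/'+n+'.png',cv2.resize(f[b:d,a:c,::-1],None,fx=8,fy=8,interpolation=cv2.INTER_CUBIC)[:600,:800])
E
python3 m4.py
```

```text
[[ 0.6112185  -0.09122315  0.014     ]
 [ 0.61824492 -0.26492086  0.014     ]
 [ 0.49390578 -0.26935131  0.014     ]
 [ 0.48629885 -0.09726593  0.014     ]] [np.float64(0.17383976523220637), np.float64(0.12441804636870785), np.float64(0.172253429716886), np.float64(0.12506572269437402)]
table [np.float64(-0.00036813748894115594), np.float64(-8.843293726457091e-05), np.float64(-0.0005331158581238782)]
```

```bash
python3 -c "
import cv2
for n in('s_case','s_hp'): print(cv2.imread('pics/'+n+'.png').shape)"
```

```text
(600, 800, 3)
(560, 720, 3)
```

View pics/s_case.png

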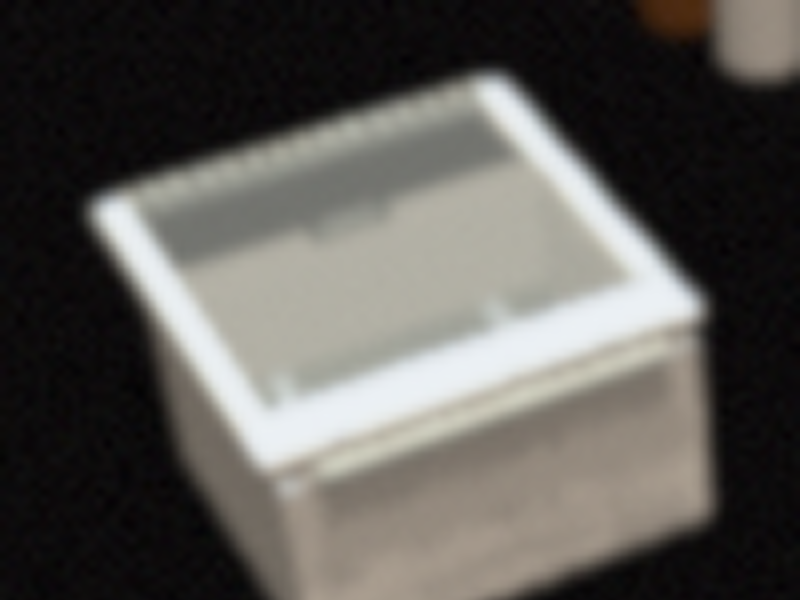

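View pics/s_hp.png

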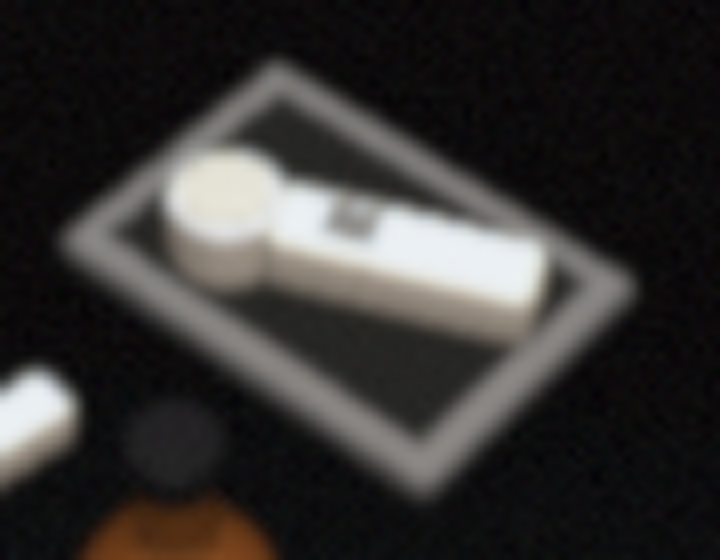

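```bash
cat > m5.py <<'E'
from h import *
s=dict(np.load('/tmp/side.npz'))
def cv(p,o,k): return (np.array(p,float)+.5)/k-.5+np.array(o)
L=plane(s,cv([(495,68),(708,308),(268,468),(88,208)],(150,120),8),.110)
tl,tr,b,bl=L
print(L,L.mean(0),[np.linalg.norm(L[i]-L[(i+1)%4]) for i in range(4)])
H=plane(s,cv([(224,185),(548,240),(525,308)],(235,195),8),.044);print(H)
e=H[1:].mean(0); d=H[0]-e; print('len',np.linalg.norm(d),'yaw',np.arctan2(d[1],d[0]),'mid',e+d/np.linalg.norm(d)*.07)
D=plane(s,cv([(280,55),(640,288),(425,500),(58,242)],(235,195),8),.014);print(D,D.mean(0))
E
python3 m5.py
```

```text
[[0.67261308 0.25242914 0.11      ]
 [0.61818075 0.05474417 0.11      ]
 [0.43570826 0.10392497 0.11      ]
 [0.4849944  0.29586559 0.11      ]] [0.55287412 0.17674097 0.11      ] [np.float64(0.20504200768559608), np.float64(0.18898402672715417), np.float64(0.19816741674711325), np.float64(0.1925811283350463)]
[[ 0.52848318 -0.14091929  0.044     ]
 [ 0.5895929  -0.24364137  0.044     ]
 [ 0.55927913 -0.25804266  0.044     ]]
len 0.1191413786141659 yaw 1.9667627339267049 mid [ 0.54743701 -0.18625832  0.044     ]
[[ 0.614556   -0.08867511  0.014     ]
 [ 0.61688221 -0.26745333  0.014     ]
 [ 0.49026385 -0.27337188  0.014     ]
 [ 0.48453424 -0.09675255  0.014     ]] [ 0.55155908 -0.18156322  0.014     ]
```

```bash
cat > m6.py <<'E'
from h import *
s=dict(np.load('/tmp/wrist.npz'));K=s['mtx'];z=s['z_map']
u,v=np.meshgrid(np.arange(512),np.arange(384))
a=(u-K[0,2])/K[0,0];b=(v-K[1,2])/K[1,1];th=np.hypot(a,b)
k=np.where(th>1e-9,np.tan(np.minimum(th,1.5))/np.maximum(th,1e-9),1)
c=np.stack([a*k*z,-b*k*z,-z],-1)
T=s['T_tool_cam'];P=c@T[:3,:3].T+T[:3,3]
P[z==0]=np.nan
for vv in(225,240,255,270,285,300,320,340,360,380):
    print(vv,[(uu,)+tuple(np.round(P[vv,uu]*1000).tolist()) for uu in(5,30,60,90,120,160,260,360,400,435,470,505)])
E
python3 m6.py
```

```text
225 [(5, -94.0, -483.0, 240.0), (30, 35.0, -81.0, -68.0), (60, -86.0, -331.0, 240.0), (90, -83.0, -266.0, 240.0), (120, -82.0, -211.0, 240.0), (160, -80.0, -145.0, 240.0), (260, -78.0, -1.0, 240.0), (360, -71.0, 134.0, 219.0), (400, -77.0, 202.0, 229.0), (435, -24.0, 164.0, 86.0), (470, -326.0, 897.0, 843.0), (505, -239.0, 863.0, 603.0)]
240 [(5, 35.0, -81.0, -82.0), (30, 34.0, -71.0, -79.0), (60, 34.0, -59.0, -77.0), (90, 33.0, -51.0, -72.0), (120, -106.0, -214.0, 239.0), (160, 10.0, -49.0, -16.0), (260, -100.0, -1.0, 240.0), (360, 10.0, 48.0, -17.0), (400, -36.0, 127.0, 85.0), (435, 34.0, 52.0, -74.0), (470, 34.0, 63.0, -77.0), (505, 34.0, 78.0, -79.0)]
255 [(5, 32.0, -77.0, -86.0), (30, 34.0, -63.0, -87.0), (60, 34.0, -53.0, -85.0), (90, 29.0, -50.0, -75.0), (120, -132.0, -220.0, 240.0), (160, 7.0, -45.0, -28.0), (260, -124.0, -1.0, 241.0), (360, 7.0, 46.0, -26.0), (400, 11.0, 60.0, -38.0), (435, 29.0, 52.0, -75.0), (470, 34.0, 56.0, -86.0), (505, 33.0, 71.0, -86.0)]
270 [(5, 33.0, -66.0, -96.0), (30, 28.0, -67.0, -86.0), (60, 30.0, -53.0, -87.0), (90, nan, nan, nan), (120, 27.0, 
[... 1338 characters left out ...]
25.0, 20.0, -101.0), (400, 23.0, 30.0, -101.0), (435, 23.0, 38.0, -103.0), (470, nan, nan, nan), (505, 18.0, 61.0, -105.0)]
360 [(5, 7.0, -72.0, -106.0), (30, 9.0, -62.0, -103.0), (60, nan, nan, nan), (90, nan, nan, nan), (120, nan, nan, nan), (160, nan, nan, nan), (260, nan, nan, nan), (360, nan, nan, nan), (400, nan, nan, nan), (435, nan, nan, nan), (470, -9.0, 74.0, -87.0), (505, 10.0, 66.0, -105.0)]
380 [(5, -4.0, -80.0, -106.0), (30, 1.0, -66.0, -105.0), (60, nan, nan, nan), (90, nan, nan, nan), (120, nan, nan, nan), (160, nan, nan, nan), (260, nan, nan, nan), (360, nan, nan, nan), (400, -21.0, 51.0, -79.0), (435, -16.0, 61.0, -86.0), (470, -3.0, 63.0, -99.0), (505, -1.0, 73.0, -106.0)]
```

```bash
cat >> h.py <<'E'
CO=np.array([.5535,.176]);CY=-1.83
XC=np.array([np.cos(CY),np.sin(CY)]);YC=np.array([-XC[1],XC[0]])
def case(x,y,z): return np.r_[CO+x*XC+y*YC,z]
def to(p,yaw=None):
    s=r.get_state();M=R.from_quat(s['eef_rot']).as_matrix();d=np.array(p)-s['tool_pos']
    y0=np.arctan2(M[1,0],M[0,0]);t=M.T@d
    print('t %.2f pos %s yaw %.3f F %s open %.3f'%(s['clock'],np.round(s['tool_pos'],4),y0,np.round(s['contact_force'],1),s['opening']),'tilt',round(float(M[2,2]),4))
    print('go tool mm',np.round(t*1000,1),'rows',round(float(np.linalg.norm(d)/.05),1), '' if yaw is None else 'yaw %.3f'%(-((yaw-y0+np.pi)%(2*np.pi)-np.pi)))
    q=s['tool_pos'][:2]-CO; print('case xy',np.round([q@XC*1000,q@YC*1000],1))
E
python3 -c "
from h import *
to([.5465,-.186,.238],1.975)"
```

```text
t 0.15 pos [0.224  0.583  0.2381] yaw 2.775 F [-0.1  0.8  0.6] open 1.003 tilt -1.0
go tool mm [-576.8 -602.2    1. ] rows 16.7 yaw 0.800
case xy [-308.9 -422.8]
```

Request:
play_rows(
  targets=[
    {"jaw": 0,"dx": -0.034,"dy": -0.0355,"dz": 0,"yaw": 0},
    {"jaw": 0,"dx": -0.034,"dy": -0.0355,"dz": 0,"yaw": 0},
    {"jaw": 0,"dx": -0.034,"dy": -0.0355,"dz": 0,"yaw": 0},
    {"jaw": 0,"dx": -0.034,"dy": -0.0355,"dz": 0,"yaw": 0},
    {"jaw": 0,"dx": -0.034,"dy": -0.0355,"dz": 0,"yaw": 0},
  ],
)

```text
clock: 0.65
tool_pos: [0.3166, 0.3578, 0.2354]
eef_rot: [0.176, 0.984, 0.002, -0.002]
contact_force: [0.8, -1.2, -0.5]
opening: 0.998
```

Request:
play_rows(
  targets=[
    {"jaw": 0,"dx": -0.034,"dy": -0.0355,"dz": 0,"yaw": 0},
    {"jaw": 0,"dx": -0.034,"dy": -0.0355,"dz": 0,"yaw": 0},
    {"jaw": 0,"dx": -0.034,"dy": -0.0355,"dz": 0,"yaw": 0},
    {"jaw": 0,"dx": -0.034,"dy": -0.0355,"dz": 0,"yaw": 0},
    {"jaw": 0,"dx": -0.034,"dy": -0.0355,"dz": 0,"yaw": 0},
  ],
)

```text
clock: 1.15
tool_pos: [0.415, 0.1281, 0.234]
eef_rot: [0.175, 0.985, 0.002, -0.002]
contact_force: [1.0, 0.7, -0.7]
opening: 1.0
```

```bash
python3 -c "
from h import *
to([.5465,-.186,.238],1.975)"
```

```text
t 1.15 pos [0.415  0.1281 0.234 ] yaw 2.790 F [ 1.   0.7 -0.7] open 1.000 tilt -1.0
go tool mm [-231.5 -249.6   -5.9] rows 6.8 yaw 0.815
case xy [  81.8 -121.6]
```

Request:
play_rows(
  targets=[
    {"jaw": 0,"dx": -0.034,"dy": -0.036,"dz": 0,"yaw": 0},
    {"jaw": 0,"dx": -0.034,"dy": -0.036,"dz": 0,"yaw": 0},
    {"jaw": 0,"dx": -0.034,"dy": -0.036,"dz": 0,"yaw": 0},
    {"jaw": 0,"dx": -0.034,"dy": -0.036,"dz": 0,"yaw": 0},
    {"jaw": 0,"dx": -0.034,"dy": -0.036,"dz": 0,"yaw": 0},
  ],
)

```text
clock: 1.65
tool_pos: [0.512, -0.1025, 0.2326]
eef_rot: [0.175, 0.985, 0.002, -0.002]
contact_force: [1.2, 1.2, -0.3]
opening: 1.002
```

Request:
play_rows(
  targets=[
    {"jaw": 0,"dx": -0.034,"dy": -0.036,"dz": 0,"yaw": 0},
    {"jaw": 0,"dx": 0,"dy": 0,"dz": 0,"yaw": 0.145},
    {"jaw": 0,"dx": 0,"dy": 0,"dz": 0,"yaw": 0.145},
    {"jaw": 0,"dx": 0,"dy": 0,"dz": 0,"yaw": 0.145},
    {"jaw": 0,"dx": 0,"dy": 0,"dz": 0,"yaw": 0.145},
  ],
)

```text
clock: 2.15
tool_pos: [0.5317, -0.1618, 0.2303]
eef_rot: [0.459, 0.888, 0.0, -0.002]
contact_force: [-0.3, 0.1, 0.1]
opening: 0.998
```

```bash
python3 -c "
from h import *
to([.5465,-.186,.238],1.975)"
```

```text
t 2.15 pos [ 0.5317 -0.1618  0.2303] yaw 2.188 F [-0.3  0.1  0.1] open 0.998 tilt -1.0
go tool mm [-28.3  -2.   -7.8] rows 0.6 yaw 0.213
case xy [332.1  65.5]
```

Request:
play_rows(
  targets=[
    {"jaw": 0,"dx": -0.028,"dy": -0.002,"dz": 0,"yaw": 0},
    {"jaw": 0,"dx": 0,"dy": 0,"dz": 0,"yaw": 0.11},
    {"jaw": 0,"dx": 0,"dy": 0,"dz": 0,"yaw": 0.11},
    {"jaw": 0,"dx": 0,"dy": 0,"dz": 0.03,"yaw": 0},
    {"jaw": 0,"dx": 0,"dy": 0,"dz": 0.0,"yaw": 0},
  ],
)

```text
clock: 2.65
tool_pos: [0.5462, -0.1865, 0.1989]
eef_rot: [0.559, 0.829, -0.001, -0.002]
contact_force: [-0.7, 0.0, 1.3]
opening: 0.999
```

```bash
python3 -c "
from h import *
to([.5465,-.186,.06],1.975); snap('wrist','w1.png')"
```

```text
t 2.65 pos [ 0.5462 -0.1865  0.1989] yaw 1.955 F [-0.7  0.   1.3] open 0.999 tilt -1.0
go tool mm [-1.000e-01  1.000e+00  1.389e+02] rows 2.8 yaw -0.020
case xy [352.3  85.9]
```

View pics/w1.png

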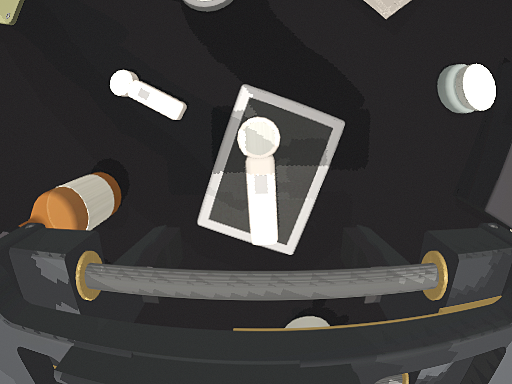

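The wrist view shows the handpiece between the jaws, with its head at (258,137) and its handle end at (264,242). I'll convert those points to the tool frame.

```bash
cat >> h.py <<'E'
def wray(s,uv,ztool):
    uv=np.atleast_2d(uv).astype(float);K=s['mtx'];T=np.array(s['T_tool_cam'])
    p=cv2.fisheye.undistortPoints(uv[:,None,:],K,np.zeros(4))[:,0]
    d=np.c_[p[:,0],-p[:,1],-np.ones(len(p))]@T[:3,:3].T
    return T[:3,3]+d*((ztool-T[2,3])/d[:,2])[:,None]
E
python3 - <<'E'
from h import *
s=dict(np.load('/tmp/wrist.npz'))
g=cv2.cvtColor(s['frame'],cv2.COLOR_RGB2GRAY)
cv2.imwrite('pics/w1c.png',cv2.resize(s['frame'][105:255,190:350,::-1],None,fx=4.5,fy=4,interpolation=cv2.INTER_CUBIC)[:600])
print(np.round(wray(s,[(258,137),(246,190),(276,190),(250,242),(277,242)],.155)*1000,1))
E
```

```text
[[ 47.6  -3.4 155. ]
 [ -7.2 -16.  155. ]
 [ -7.2  15.2 155. ]
 [-65.9 -12.4 155. ]
 [-65.9  17.2 155. ]]
```

View pics/w1c.png

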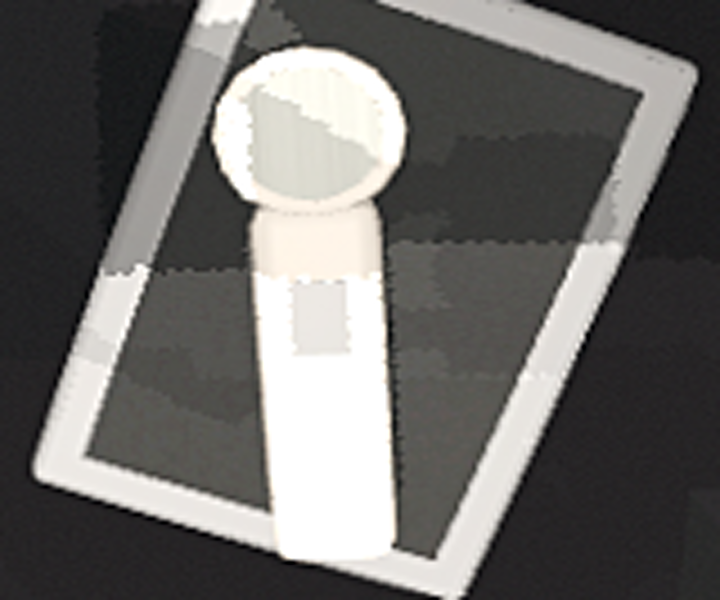

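Request:
play_rows(
  targets=[
    {"jaw": 0,"dx": 0.001,"dy": 0,"dz": 0.03,"yaw": -0.05},
    {"jaw": 0,"dx": 0,"dy": 0,"dz": 0.045,"yaw": 0},
    {"jaw": 0,"dx": 0,"dy": 0,"dz": 0.045,"yaw": 0},
    {"jaw": 0,"dx": 0,"dy": 0,"dz": 0.03,"yaw": 0},
    {"jaw": 0,"dx": 0,"dy": 0,"dz": 0.012,"yaw": 0},
  ],
)

```text
clock: 3.2
tool_pos: [0.5573, -0.1884, 0.0429]
eef_rot: [0.537, 0.844, 0.003, 0.009]
contact_force: [-1.6, -0.0, 0.4]
opening: 1.003
```

```bash
python3 -c "
from h import *
to([.5465,-.186,.027],2.005)"
```

```text
t 3.20 pos [ 0.5573 -0.1884  0.0429] yaw 2.008 F [-1.6 -0.   0.4] open 1.003 tilt -0.9998
go tool mm [ 6.9 -9.  15.7] rows 0.4 yaw 0.003
case xy [351.3  97.1]
```

Request:
play_rows(
  targets=[
    {"jaw": 0,"dx": 0.007,"dy": -0.009,"dz": 0,"yaw": 0},
    {"jaw": 0,"dx": 0,"dy": 0,"dz": 0,"yaw": 0},
    {"jaw": 0,"dx": 0,"dy": 0,"dz": 0.006,"yaw": 0},
    {"jaw": 0,"dx": 0,"dy": 0,"dz": 0.006,"yaw": 0},
    {"jaw": 0,"dx": 0,"dy": 0,"dz": 0.0,"yaw": 0},
  ],
)

```text
clock: 3.7
tool_pos: [0.5512, -0.187, 0.0333]
eef_rot: [0.536, 0.844, 0.005, 0.012]
contact_force: [-1.3, 0.5, 0.3]
opening: 0.999
```

```bash
python3 -c "
from h import *
to([.5465,-.186,.027],2.005);snap('wrist','w2.png')"
```

```text
t 3.70 pos [ 0.5512 -0.187   0.0333] yaw 2.009 F [-1.3  0.5  0.3] open 0.999 tilt -0.9997
go tool mm [ 3.  -4.   6.2] rows 0.2 yaw 0.004
case xy [351.5  90.9]
```

View pics/w2.png

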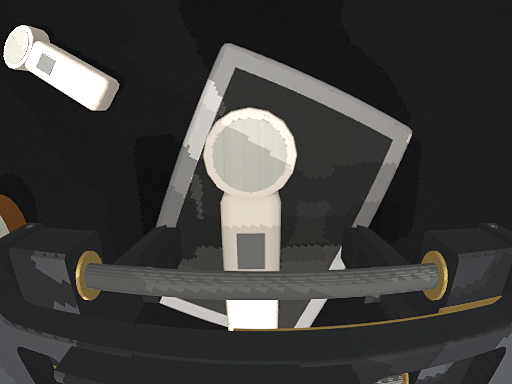

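```bash
python3 -c "
from h import *
s=r.get_state();print(np.round(s['q'],3),np.round(s['qd'],3))
M=R.from_quat(s['eef_rot']).as_matrix();print(np.round(M[:,2],4))"
```

```text
[ 0.272  0.931 -0.041  1.855  0.098  0.331  0.595] [-0.001 -0.006 -0.001  0.005 -0.     0.001  0.   ]
[ 0.0264 -0.0053 -0.9996]
```

Request:
play_rows(
  targets=[
    {"jaw": 0,"dx": 0.003,"dy": -0.004,"dz": 0.003,"yaw": 0},
    {"jaw": 0,"dx": 0.001,"dy": -0.001,"dz": 0.003,"yaw": 0},
    {"jaw": 0.5,"dx": 0,"dy": 0,"dz": 0.001,"yaw": 0},
    {"jaw": 0.9,"dx": 0,"dy": 0,"dz": 0.0,"yaw": 0},
    {"jaw": 0.9,"dx": 0,"dy": 0,"dz": 0.0,"yaw": 0},
  ],
  squeeze=55,
)

```text
clock: 4.25
tool_pos: [0.5454, -0.1856, 0.0263]
eef_rot: [0.536, 0.844, 0.005, 0.013]
contact_force: [0.1, 0.8, 0.2]
opening: 0.75
```

Request:
play_rows(
  targets=[
    {"jaw": 1,"dx": 0,"dy": 0,"dz": 0.0,"yaw": 0},
    {"jaw": 1,"dx": 0,"dy": 0,"dz": 0,"yaw": 0},
    {"jaw": 1,"dx": 0,"dy": 0,"dz": 0,"yaw": 0},
    {"jaw": 1,"dx": 0,"dy": 0,"dz": 0.0,"yaw": 0},
    {"jaw": 1,"dx": 0,"dy": 0,"dz": 0.0,"yaw": 0},
  ],
)

```text
clock: 4.75
tool_pos: [0.5457, -0.1858, 0.0266]
eef_rot: [0.536, 0.844, 0.005, 0.013]
contact_force: [-0.2, -0.2, -0.3]
opening: 0.334
```

```bash
python3 -c "
from h import *
to([.5465,-.186,.027],2.005);snap('wrist','w3.png')"
```

```text
t 4.75 pos [ 0.5457 -0.1858  0.0266] yaw 2.009 F [-0.2 -0.2 -0.3] open 0.334 tilt -0.9996
go tool mm [-0.6  0.6 -0.4] rows 0.0 yaw 0.004
case xy [351.7  85.2]
```

View pics/w3.png

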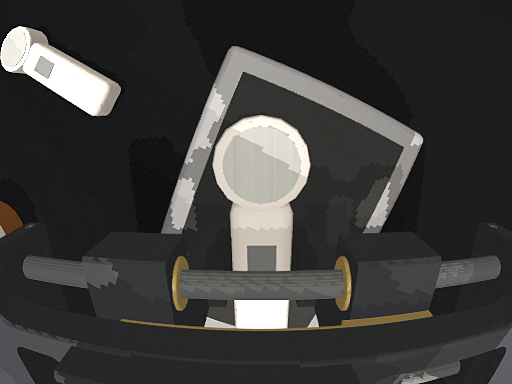

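```bash
sed -i "s/for vv in.*/for vv in(215,225,235,250,265,280,300,330):/; s/uu in(5.*)\])/uu in(0,4,8,12,18,25,60,100,410,440,470,485,490,495,500,505,511)])/" m6.py; python3 m6.py
```

```text
215 [(0, 11.0, -193.0, 6.0), (4, 10.0, -191.0, 9.0), (8, 10.0, -190.0, 12.0), (12, 8.0, -189.0, 16.0), (18, 6.0, -189.0, 23.0), (25, 6.0, -182.0, 24.0), (60, 6.0, -145.0, 26.0), (100, 7.0, -109.0, 26.0), (410, 6.0, 101.0, 30.0), (440, 6.0, 127.0, 30.0), (470, 4.0, 158.0, 32.0), (485, 4.0, 174.0, 31.0), (490, 3.0, 182.0, 33.0), (495, 3.0, 187.0, 32.0), (500, 3.0, 195.0, 33.0), (505, 3.0, 202.0, 33.0), (511, 2.0, 210.0, 33.0)]
225 [(0, 6.0, -189.0, 0.0), (4, 5.0, -186.0, 3.0), (8, 3.0, -187.0, 7.0), (12, 2.0, -185.0, 10.0), (18, 0.0, -186.0, 17.0), (25, 35.0, -84.0, -68.0), (60, -1.0, -146.0, 24.0), (100, 1.0, -109.0, 25.0), (410, -1.0, 102.0, 31.0), (440, -2.0, 129.0, 31.0), (470, -4.0, 160.0, 32.0), (485, 35.0, 78.0, -67.0), (490, 35.0, 80.0, -67.0), (495, 35.0, 83.0, -67.0), (500, 35.0, 84.0, -69.0), (505, -6.0, 204.0, 32.0), (511, -7.0, 214.0, 34.0)]
235 [(0, 1.0, -183.0, -6.0), (4, -0.0, -182.0, -3.0), (8, 35.0, -84.0, -78.0), (12, 35.0, -82.0, -77.0), (18, 35.0, -79.0, -77.0), (25, 35.0, -77.0, -76.0), (60, -9.0, -148.0, 25.0), (100, -7.0, -112.0, 26.0), (410, 34.0, 44.0, -70.0),
[... 1690 characters left out ...]
5.0, -62.0, -96.0), (60, 4.0, -77.0, -67.0), (100, 22.0, -42.0, -87.0), (410, 23.0, 39.0, -86.0), (440, -71.0, 149.0, 33.0), (470, 7.0, 77.0, -71.0), (485, 12.0, 77.0, -79.0), (490, 12.0, 78.0, -80.0), (495, 14.0, 77.0, -83.0), (500, 24.0, 64.0, -95.0), (505, 25.0, 65.0, -97.0), (511, 26.0, 65.0, -99.0)]
330 [(0, nan, nan, nan), (4, nan, nan, nan), (8, nan, nan, nan), (12, nan, nan, nan), (18, nan, nan, nan), (25, nan, nan, nan), (60, 24.0, -45.0, -103.0), (100, 23.0, -36.0, -100.0), (410, 23.0, 33.0, -98.0), (440, 24.0, 40.0, -101.0), (470, nan, nan, nan), (485, 23.0, 52.0, -104.0), (490, nan, nan, nan), (495, nan, nan, nan), (500, nan, nan, nan), (505, nan, nan, nan), (511, nan, nan, nan)]
```

Request:
play_rows(
  targets=[
    {"jaw": 1,"dx": 0,"dy": 0,"dz": -0.02,"yaw": 0},
    {"jaw": 1,"dx": 0,"dy": 0,"dz": -0.045,"yaw": 0},
    {"jaw": 1,"dx": 0,"dy": 0,"dz": -0.045,"yaw": 0},
    {"jaw": 1,"dx": 0,"dy": 0,"dz": -0.045,"yaw": 0},
    {"jaw": 1,"dx": 0,"dy": 0,"dz": -0.025,"yaw": 0},
  ],
)

```text
clock: 5.3
tool_pos: [0.5373, -0.1834, 0.2072]
eef_rot: [0.536, 0.844, 0.003, 0.007]
contact_force: [0.9, -1.0, -1.3]
opening: 0.331
```

```bash
python3 -c "
from h import *
to(case(-190,0,.2),CY+np.pi);snap('side','s3.png');s=r.get_state();print(R.from_quat(s['eef_rot']).as_matrix()[:,2])"
```

```text
t 5.30 pos [ 0.5373 -0.1834  0.2072] yaw 2.010 F [ 0.9 -1.  -1.3] open 0.331 tilt -0.9999
go tool mm [145872.6 122289.7    370.4] rows 3807.0 yaw 0.698
case xy [351.6  76.4]
[ 0.02058083 -0.00358008 -0.99978178]
```

View pics/s3.png

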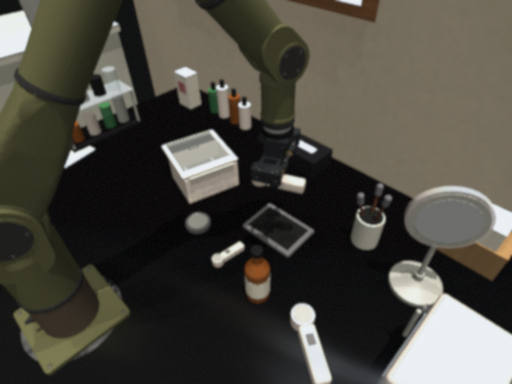

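The side view shows the handpiece held at about (285,183) and the pad empty. Next I'll move it over to the case front. The `case()` helper takes metres, so that last "go" figure was wrong.

```bash
python3 -c "
from h import *
to(case(-.19,0,.2),CY+np.pi);s=r.get_state();print(R.from_quat(s['eef_rot']).as_matrix()[:,2])"
```

```text
t 5.35 pos [ 0.5389 -0.184   0.2102] yaw 2.009 F [ 0.6 -1.4  1.1] open 0.334 tilt -0.9998
go tool mm [465.4 288.    9.5] rows 10.9 yaw 0.698
case xy [351.7  78.2]
[ 0.02058083 -0.00358008 -0.99978178]
```

Request:
play_rows(
  targets=[
    {"jaw": 1,"dx": 0.02,"dy": 0.012,"dz": 0,"yaw": 0},
    {"jaw": 1,"dx": 0.036,"dy": 0.0223,"dz": 0,"yaw": 0},
    {"jaw": 1,"dx": 0.036,"dy": 0.0223,"dz": 0,"yaw": 0},
    {"jaw": 1,"dx": 0.036,"dy": 0.0223,"dz": 0,"yaw": 0},
    {"jaw": 1,"dx": 0.036,"dy": 0.0223,"dz": 0,"yaw": 0},
  ],
)

```text
clock: 5.85
tool_pos: [0.5613, 0.0024, 0.2096]
eef_rot: [0.544, 0.839, 0.001, 0.012]
contact_force: [0.3, 0.1, -2.0]
opening: 0.336
```

Request:
play_rows(
  targets=[
    {"jaw": 1,"dx": 0.036,"dy": 0.0223,"dz": 0,"yaw": 0},
    {"jaw": 1,"dx": 0.036,"dy": 0.0223,"dz": 0,"yaw": 0},
    {"jaw": 1,"dx": 0.036,"dy": 0.0223,"dz": 0,"yaw": 0},
    {"jaw": 1,"dx": 0.036,"dy": 0.0223,"dz": 0,"yaw": 0},
    {"jaw": 1,"dx": 0.036,"dy": 0.0223,"dz": 0,"yaw": 0},
  ],
)

```text
clock: 6.35
tool_pos: [0.5869, 0.2201, 0.2036]
eef_rot: [0.544, 0.839, -0.002, 0.011]
contact_force: [0.6, -0.4, -1.4]
opening: 0.339
```

```bash
python3 -c "
from h import *
to(case(-.19,0,.2),CY+np.pi);s=r.get_state();print(R.from_quat(s['eef_rot']).as_matrix()[:,2])"
```

```text
t 6.35 pos [0.5869 0.2201 0.2036] yaw 1.991 F [ 0.6 -0.4 -1.4] open 0.339 tilt -0.9998
go tool mm [121.2  70.9   1.9] rows 2.8 yaw 0.680
case xy [-51.2  21. ]
[ 0.01592327 -0.01433407 -0.99977047]
```

Request:
play_rows(
  targets=[
    {"jaw": 1,"dx": 0.036,"dy": 0.0213,"dz": 0,"yaw": 0},
    {"jaw": 1,"dx": 0.036,"dy": 0.0213,"dz": 0,"yaw": 0},
    {"jaw": 1,"dx": 0.036,"dy": 0.0213,"dz": 0,"yaw": 0},
    {"jaw": 1,"dx": 0.015,"dy": 0.008,"dz": 0,"yaw": 0},
    {"jaw": 1,"dx": 0.0,"dy": 0.0,"dz": 0,"yaw": 0.14},
  ],
)

```text
clock: 6.85
tool_pos: [0.5966, 0.3768, 0.1952]
eef_rot: [0.598, 0.802, -0.002, 0.007]
contact_force: [-0.3, -0.1, -1.3]
opening: 0.333
```

Request:
play_rows(
  targets=[
    {"jaw": 1,"dx": 0,"dy": 0,"dz": 0,"yaw": 0.14},
    {"jaw": 1,"dx": 0,"dy": 0,"dz": 0,"yaw": 0.14},
    {"jaw": 1,"dx": 0,"dy": 0,"dz": 0,"yaw": 0.14},
    {"jaw": 1,"dx": 0.0,"dy": 0,"dz": 0,"yaw": 0.12},
    {"jaw": 1,"dx": 0.0,"dy": 0.0,"dz": 0,"yaw": 0},
  ],
)

```text
clock: 7.35
tool_pos: [0.5918, 0.3782, 0.188]
eef_rot: [0.796, 0.605, -0.006, 0.006]
contact_force: [0.4, -0.2, -1.8]
opening: 0.336
```

```bash
python3 -c "
from h import *
to(case(-.18,0,.06),CY+np.pi);s=r.get_state();print(R.from_quat(s['eef_rot']).as_matrix()[:,2],s['q']);snap('wrist','w4.png');snap('top','t4.png')"
```

```text
t 7.35 pos [0.5918 0.3782 0.188 ] yaw 1.300 F [ 0.4 -0.2 -1.8] open 0.336 tilt -0.9999
go tool mm [-23.   14.6 128.4] rows 2.6 yaw -0.011
case xy [-205.3  -14.8]
[-0.00141992 -0.01691907 -0.99985585] [-0.74946587  0.86873027  0.23173162  1.35085636 -0.20010395  0.95576962
 -0.7502427 ]
```

View pics/w4.png

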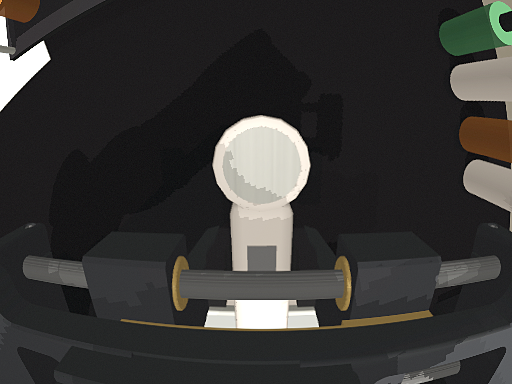

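View pics/t4.png

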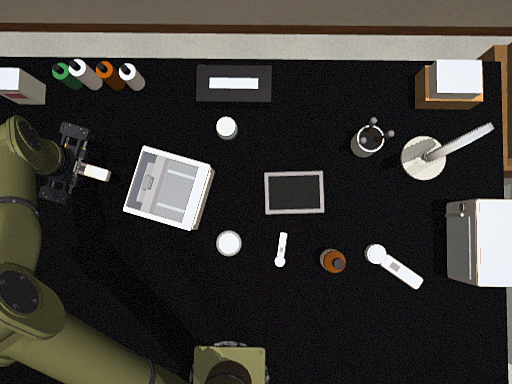

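Request:
play_rows(
  targets=[
    {"jaw": 1,"dx": 0,"dy": 0.0146,"dz": 0.02,"yaw": -0.01},
    {"jaw": 1,"dx": 0,"dy": 0,"dz": 0.035,"yaw": 0},
    {"jaw": 1,"dx": 0,"dy": 0,"dz": 0.035,"yaw": 0},
    {"jaw": 1,"dx": 0.0,"dy": 0,"dz": 0.025,"yaw": 0},
    {"jaw": 1,"dx": 0.0,"dy": 0.0,"dz": 0.01,"yaw": 0},
  ],
)

```text
clock: 7.95
tool_pos: [0.6089, 0.3734, 0.0615]
eef_rot: [0.788, 0.616, -0.002, 0.006]
contact_force: [-0.0, 0.0, -1.5]
opening: 0.335
```

```bash
python3 -c "
from h import *
to(case(-.165,0,.049),CY+np.pi);s=r.get_state();print(R.from_quat(s['eef_rot']).as_matrix()[:,2])"
```

```text
t 7.95 pos [0.6089 0.3734 0.0615] yaw 1.327 F [-0.   0.  -1.5] open 0.335 tilt -0.9999
go tool mm [-39.8  -3.6  12.9] rows 0.8 yaw 0.015
case xy [-204.9    2.9]
[ 0.00337303 -0.01140889 -0.99992923]
```

Request:
play_rows(
  targets=[
    {"jaw": 1,"dx": -0.013,"dy": -0.003,"dz": 0.006,"yaw": 0.015},
    {"jaw": 1,"dx": -0.013,"dy": 0,"dz": 0.005,"yaw": 0},
    {"jaw": 1,"dx": -0.012,"dy": 0,"dz": 0.002,"yaw": 0},
    {"jaw": 1,"dx": 0.0,"dy": 0,"dz": 0,"yaw": 0},
    {"jaw": 1,"dx": 0.0,"dy": 0.0,"dz": 0,"yaw": 0},
  ],
)

```text
clock: 8.45
tool_pos: [0.5966, 0.3372, 0.0482]
eef_rot: [0.79, 0.613, -0.002, 0.005]
contact_force: [-0.1, 0.7, -1.6]
opening: 0.33
```

```bash
python3 -c "
from h import *
to(case(-.15,0,.045),CY+np.pi);s=r.get_state();print(R.from_quat(s['eef_rot']).as_matrix()[:,2])
s=snap('top','t5.png');cv2.imwrite('pics/t5c.png',cv2.resize(s['frame'][110:250,20:220,::-1],None,fx=4,fy=4,interpolation=cv2.INTER_CUBIC))"
```

```text
t 8.45 pos [0.5966 0.3372 0.0482] yaw 1.320 F [-0.1  0.7 -1.6] open 0.330 tilt -1.0
go tool mm [-16.9  -0.5   3.4] rows 0.3 yaw 0.008
case xy [-166.9    0.3]
[ 0.00309351 -0.0091574  -0.99995329]
```

View pics/t5c.png

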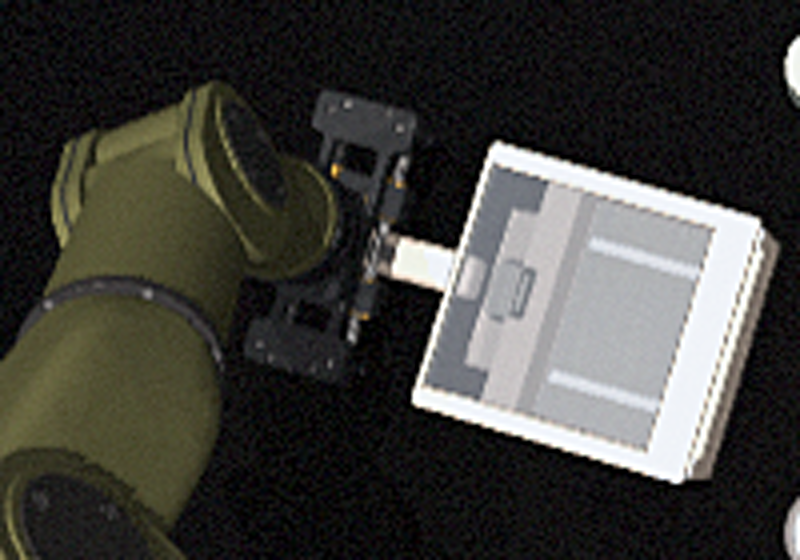

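The handle end shows at (487,280) through the clear lid, in line with the button at (508,290). I'll push in small steps.

Request:
play_rows(
  targets=[
    {"jaw": 1,"dx": -0.005,"dy": 0,"dz": 0,"yaw": 0.008},
    {"jaw": 1,"dx": -0.005,"dy": 0,"dz": 0,"yaw": 0},
    {"jaw": 1,"dx": -0.004,"dy": 0,"dz": 0.0,"yaw": 0},
    {"jaw": 1,"dx": -0.003,"dy": 0,"dz": 0.002,"yaw": 0},
    {"jaw": 1,"dx": -0.003,"dy": 0.0,"dz": 0.002,"yaw": 0},
  ],
)

```text
clock: 9.0
tool_pos: [0.5932, 0.3223, 0.0467]
eef_rot: [0.792, 0.611, 0.003, 0.003]
contact_force: [0.3, 4.1, 0.5]
opening: 0.337
```

```bash
python3 -c "
from h import *
to(case(-.15,0,.045),CY+np.pi)"
```

```text
t 9.00 pos [0.5932 0.3223 0.0467] yaw 1.315 F [0.3 4.1 0.5] open 0.337 tilt -1.0
go tool mm [-1.6 -0.9  1.7] rows 0.1 yaw 0.003
case xy [-151.6    0.9]
```

Request:
play_rows(
  targets=[
    {"jaw": 1,"dx": -0.005,"dy": 0,"dz": 0.004,"yaw": 0},
    {"jaw": 1,"dx": -0.005,"dy": 0,"dz": 0.004,"yaw": 0},
    {"jaw": 1,"dx": -0.004,"dy": 0,"dz": 0.003,"yaw": 0},
    {"jaw": 1,"dx": -0.004,"dy": 0,"dz": 0.003,"yaw": 0},
    {"jaw": 1,"dx": 0,"dy": 0.0,"dz": 0,"yaw": 0},
  ],
)

```text
clock: 9.5
tool_pos: [0.5927, 0.3207, 0.0381]
eef_rot: [0.789, 0.614, 0.017, -0.002]
contact_force: [-0.2, 2.2, 3.6]
opening: 0.332
```

```bash
python3 -c "
from h import *
to(case(-.15,0,.045),CY+np.pi)
s=snap('top','t6.png');cv2.imwrite('pics/t6c.png',cv2.resize(s['frame'][110:250,20:220,::-1],None,fx=4,fy=4,interpolation=cv2.INTER_CUBIC))"
```

```text
t 9.50 pos [0.5927 0.3207 0.0381] yaw 1.322 F [-0.2  2.2  3.6] open 0.332 tilt -0.9994
go tool mm [ 0.3 -0.7 -6.9] rows 0.1 yaw 0.010
case xy [-149.9    0.8]
```

View pics/t6c.png

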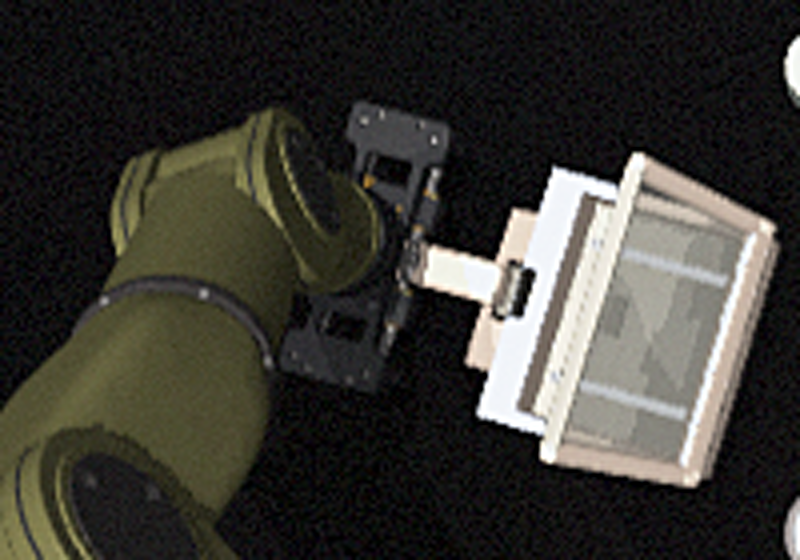

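The lid is springing open. I'll back off, raise, and look again.

Request:
play_rows(
  targets=[
    {"jaw": 1,"dx": 0.01,"dy": 0,"dz": -0.008,"yaw": 0},
    {"jaw": 1,"dx": 0.012,"dy": 0,"dz": -0.02,"yaw": 0},
    {"jaw": 1,"dx": 0.0,"dy": 0,"dz": -0.04,"yaw": 0},
    {"jaw": 1,"dx": 0.0,"dy": 0,"dz": -0.04,"yaw": 0},
    {"jaw": 1,"dx": 0,"dy": 0.0,"dz": -0.04,"yaw": 0},
  ],
)

```text
clock: 10.05
tool_pos: [0.5899, 0.3336, 0.1821]
eef_rot: [0.79, 0.613, 0.004, -0.001]
contact_force: [0.5, 0.0, -2.0]
opening: 0.336
```

```bash
python3 -c "
from h import *
to(case(.0,0,.16),CY-np.pi/2)
print(R.from_quat(r.get_state()['eef_rot']).as_matrix())
s=snap('wrist','w7.png')
s=snap('side','s7.png');s=snap('top','t7.png');cv2.imwrite('pics/t7c.png',cv2.resize(s['frame'][110:250,20:220,::-1],None,fx=4,fy=4,interpolation=cv2.INTER_CUBIC))"
```

```text
t 10.05 pos [0.5899 0.3336 0.1821] yaw 1.320 F [ 0.5  0.  -2. ] open 0.336 tilt -1.0
go tool mm [-161.9    3.8   20.8] rows 3.3 yaw -1.563
case xy [-161.6   -5.2]
[[ 0.2484486   0.96863208  0.00501753]
 [ 0.96861302 -0.24847919  0.00684854]
 [ 0.00788047  0.00315854 -0.99996396]]
```

View pics/t7c.png

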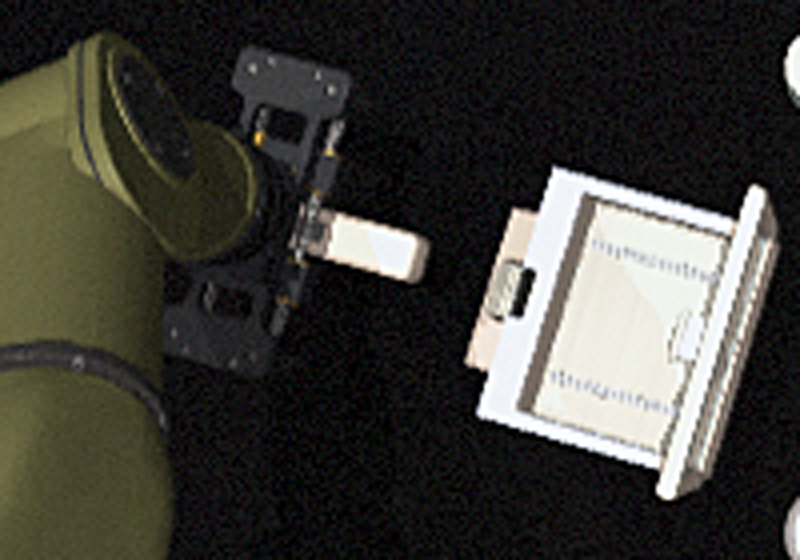

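View pics/s7.png

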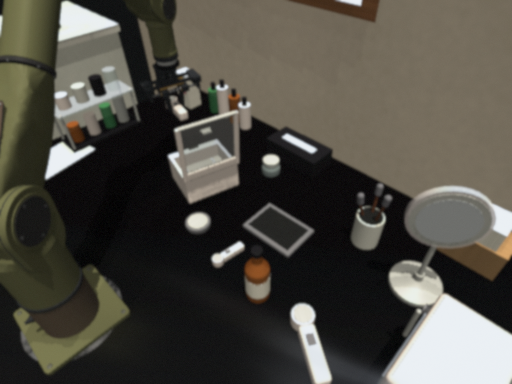

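View pics/w7.png

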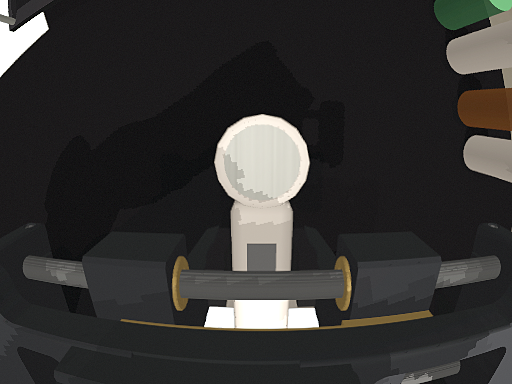

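The lid is open in both views and the handpiece hasn't moved in the grip. Now I'll refine the case frame from its front rim corners at (555,168) and (478,413) in the crop.

Run:
```python
from h import *
s=dict(np.load('/tmp/top.npz'))
c=lambda p:(np.array(p,float)+.5)/4-.5+np.array([20,110])
def incase(P): q=P[:,:2]-CO; return np.round(np.c_[q@XC,q@YC]*1000,1)
print('rim front corners',incase(plane(s,c([(553,167),(478,414)]),.094)),'expect -55,+-90')
print('tray front top edge',incase(plane(s,c([(592,195),(526,408)]),.094)))
print('tray floor front edge',incase(plane(s,c([(594,212),(537,405)]),.045)))
print('lid top front edge ends (ang 1.65)',incase(plane(s,c([(757,187),(668,498)]),.293)))
cv2.imwrite('pics/t7d.png',cv2.resize(s['frame'][145:240,130:220,::-1],None,fx=6.3,fy=6.3,interpolation=cv2.INTER_CUBIC))
```

```text
rim front corners [[-54.   90.3]
 [-54.4 -89.2]] expect -55,+-90
tray front top edge [[-22.   78.8]
 [-23.4 -76.1]]
tray floor front edge [[-29.4  71.5]
 [-28.8 -73.7]]
lid top front edge ends (ang 1.65) [[120.3  92.4]
 [121.6 -96.2]]
```

View pics/t7d.png

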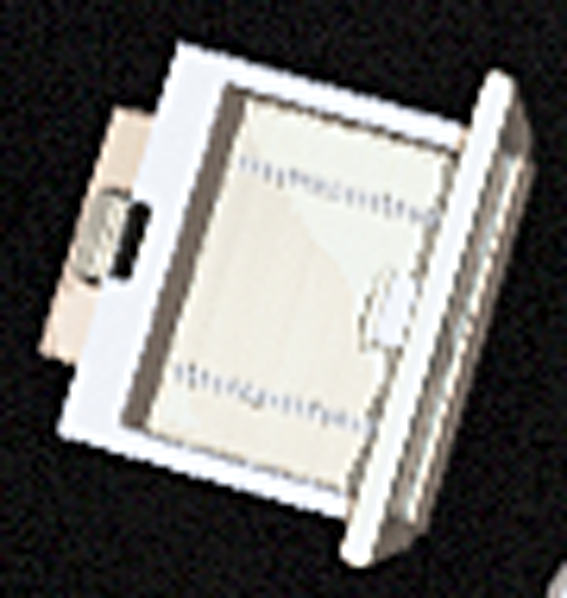

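Request:
play_rows(
  targets=[
    {"jaw": 1,"dx": 0,"dy": 0,"dz": 0,"yaw": -0.145},
    {"jaw": 1,"dx": 0,"dy": 0,"dz": 0,"yaw": -0.145},
    {"jaw": 1,"dx": 0.0,"dy": 0,"dz": 0,"yaw": -0.145},
    {"jaw": 1,"dx": 0.0,"dy": 0,"dz": 0,"yaw": -0.145},
    {"jaw": 1,"dx": 0,"dy": 0.0,"dz": 0,"yaw": -0.145},
  ],
)

```text
clock: 10.7
tool_pos: [0.5868, 0.3289, 0.175]
eef_rot: [0.511, 0.859, -0.003, -0.0]
contact_force: [1.2, -0.8, -1.7]
opening: 0.335
```

Request:
play_rows(
  targets=[
    {"jaw": 1,"dx": 0,"dy": 0,"dz": 0,"yaw": -0.145},
    {"jaw": 1,"dx": 0,"dy": 0,"dz": 0,"yaw": -0.145},
    {"jaw": 1,"dx": 0.0,"dy": 0,"dz": 0,"yaw": -0.145},
    {"jaw": 1,"dx": 0.0,"dy": 0,"dz": 0,"yaw": -0.145},
    {"jaw": 1,"dx": 0,"dy": 0.0,"dz": 0,"yaw": -0.145},
  ],
)

```text
clock: 11.2
tool_pos: [0.5803, 0.3219, 0.163]
eef_rot: [0.161, 0.987, -0.013, -0.01]
contact_force: [-0.5, -0.0, -0.9]
opening: 0.335
```

```bash
python3 -c "
from h import *
to(case(-.03,0,.16),CY-np.pi/2)
s=r.get_state();print(R.from_quat(s['eef_rot']).as_matrix()[2],s['q'])"
```

```text
t 11.20 pos [0.5803 0.3219 0.163 ] yaw 2.817 F [-0.5 -0.  -0.9] open 0.335 tilt -0.9995
go tool mm [ -19.2 -116.8    6. ] rows 2.4 yaw -0.065
case xy [-147.9  -11.5]
[ 0.01503673 -0.02789581 -0.99949773] [-0.4672248   0.84437498 -0.21828204  1.47216238  0.21715575  0.88052236
  0.4883551 ]
```

Request:
play_rows(
  targets=[
    {"jaw": 1,"dx": -0.005,"dy": -0.025,"dz": 0,"yaw": -0.065},
    {"jaw": 1,"dx": -0.005,"dy": -0.025,"dz": 0,"yaw": 0},
    {"jaw": 1,"dx": 0.0,"dy": -0.025,"dz": 0,"yaw": 0},
    {"jaw": 1,"dx": 0.0,"dy": -0.025,"dz": 0,"yaw": 0},
    {"jaw": 1,"dx": 0,"dy": -0.015,"dz": 0,"yaw": 0},
  ],
)

```text
clock: 11.7
tool_pos: [0.5517, 0.2018, 0.1551]
eef_rot: [0.124, 0.992, -0.018, -0.02]
contact_force: [-0.3, -0.2, -1.8]
opening: 0.336
```

```bash
python3 -c "
from h import *
to(case(.006,0,.16),CY-np.pi/2)
s=r.get_state();print(R.from_quat(s['eef_rot']).as_matrix()[2],s['q'])"
```

```text
t 11.70 pos [0.5517 0.2018 0.1551] yaw 2.892 F [-0.3 -0.2 -1.8] open 0.336 tilt -0.9985
go tool mm [ -7.9 -30.7  -3.9] rows 0.6 yaw 0.010
case xy [-24.4  -8.4]
[ 0.03452871 -0.04153105 -0.9985404 ] [-0.29574279  0.77364173 -0.24595072  1.70567475  0.26451429  0.74942578
  0.64340093]
```

Request:
play_rows(
  targets=[
    {"jaw": 1,"dx": -0.002,"dy": -0.006,"dz": 0,"yaw": 0.01},
    {"jaw": 1,"dx": -0.002,"dy": -0.006,"dz": 0,"yaw": 0},
    {"jaw": 1,"dx": -0.002,"dy": -0.006,"dz": 0,"yaw": 0},
    {"jaw": 1,"dx": -0.002,"dy": -0.006,"dz": 0,"yaw": 0},
    {"jaw": 1,"dx": 0,"dy": -0.006,"dz": 0,"yaw": 0},
  ],
)

```text
clock: 12.2
tool_pos: [0.5507, 0.173, 0.1527]
eef_rot: [0.129, 0.991, -0.016, -0.022]
contact_force: [3.7, 14.9, -1.4]
opening: 0.333
```

```bash
python3 -c "
from h import *
to(case(.006,0,.1),CY-np.pi/2)
s=r.get_state();print(R.from_quat(s['eef_rot']).as_matrix()[2])
s=snap('side','s8.png');cv2.imwrite('pics/s8c.png',cv2.resize(s['frame'][60:210,130:270,::-1],None,fx=4,fy=4,interpolation=cv2.INTER_CUBIC))
s=snap('top','t8.png');cv2.imwrite('pics/t8c.png',cv2.resize(s['frame'][130:250,90:230,::-1],None,fx=5,fy=5,interpolation=cv2.INTER_CUBIC))
"
```

```text
t 12.20 pos [0.5507 0.173  0.1527] yaw 2.882 F [ 3.7 14.9 -1.4] open 0.333 tilt -0.9985
go tool mm [-4.  -0.3 52.6] rows 1.1 yaw 0.000
case xy [ 3.7 -1.9]
[ 0.03942458 -0.03803783 -0.99849829]
```

View pics/s8c.png

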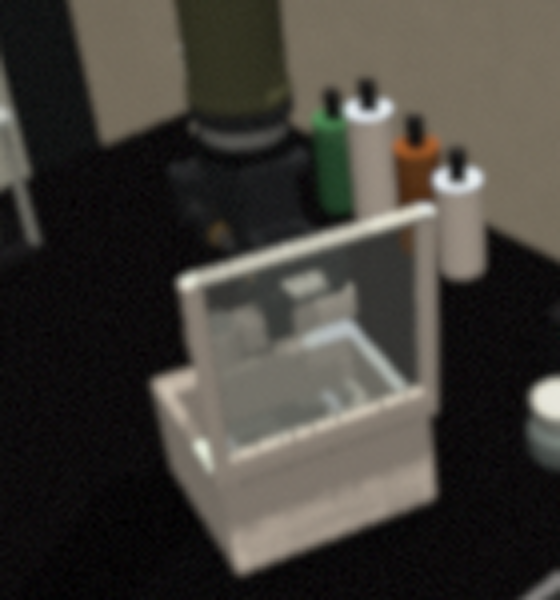

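View pics/t8c.png

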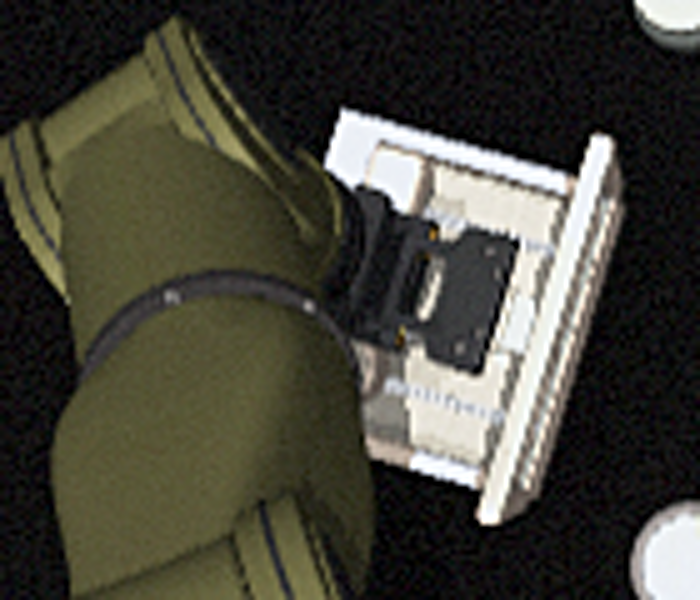

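The gripper body's end touches the lid's catch, at about (515,310) in the crop, with about 15 N. I'll back off, go lower so the body passes under the catch, then move in.

Request:
play_rows(
  targets=[
    {"jaw": 1,"dx": 0,"dy": 0.008,"dz": 0,"yaw": 0},
    {"jaw": 1,"dx": -0.002,"dy": 0.006,"dz": 0,"yaw": 0},
    {"jaw": 1,"dx": 0,"dy": 0,"dz": 0.01,"yaw": 0},
    {"jaw": 1,"dx": 0,"dy": 0,"dz": 0.015,"yaw": 0},
    {"jaw": 1,"dx": 0,"dy": 0,"dz": 0.01,"yaw": 0},
  ],
)

```text
clock: 12.8
tool_pos: [0.5566, 0.1892, 0.1165]
eef_rot: [0.127, 0.992, -0.014, -0.02]
contact_force: [0.5, 0.4, -0.9]
opening: 0.334
```

```bash
python3 -c "
from h import *
to(case(-.008,0,.1),CY-np.pi/2)
s=r.get_state();print(R.from_quat(s['eef_rot']).as_matrix()[2])
"
```

```text
t 12.80 pos [0.5566 0.1892 0.1165] yaw 2.887 F [ 0.5  0.4 -0.9] open 0.334 tilt -0.9988
go tool mm [-0.9 -5.  16.6] rows 0.3 yaw 0.005
case xy [-13.6  -0.4]
[ 0.0358646  -0.03326321 -0.99880293]
```

Request:
play_rows(
  targets=[
    {"jaw": 1,"dx": 0,"dy": -0.003,"dz": 0.005,"yaw": 0.005},
    {"jaw": 1,"dx": 0,"dy": -0.003,"dz": 0.006,"yaw": 0},
    {"jaw": 1,"dx": 0,"dy": 0,"dz": 0.005,"yaw": 0},
    {"jaw": 1,"dx": 0,"dy": -0.004,"dz": 0,"yaw": 0},
    {"jaw": 1,"dx": 0,"dy": -0.004,"dz": 0,"yaw": 0},
  ],
)

```text
clock: 13.3
tool_pos: [0.5508, 0.1724, 0.0976]
eef_rot: [0.13, 0.991, -0.016, -0.022]
contact_force: [0.2, -0.1, -2.0]
opening: 0.339
```

```bash
python3 -c "
from h import *
to(case(.006,0,.1),CY-np.pi/2)
s=r.get_state();print(R.from_quat(s['eef_rot']).as_matrix()[2])
"
```

```text
t 13.30 pos [0.5508 0.1724 0.0976] yaw 2.881 F [ 0.2 -0.1 -2. ] open 0.339 tilt -0.9985
go tool mm [-1.6 -1.9 -2.4] rows 0.1 yaw -0.002
case xy [ 4.2 -1.7]
[ 0.03854626 -0.03761266 -0.99854868]
```

Request:
play_rows(
  targets=[
    {"jaw": 1,"dx": -0.001,"dy": -0.003,"dz": 0.002,"yaw": 0},
    {"jaw": 1,"dx": 0,"dy": -0.001,"dz": 0.008,"yaw": 0},
    {"jaw": 1,"dx": 0,"dy": 0,"dz": 0.008,"yaw": 0},
    {"jaw": 1,"dx": 0,"dy": 0,"dz": 0.006,"yaw": 0},
    {"jaw": 1,"dx": 0,"dy": 0,"dz": 0.003,"yaw": 0},
  ],
)

```text
clock: 13.8
tool_pos: [0.5503, 0.1663, 0.0698]
eef_rot: [0.13, 0.991, -0.016, -0.02]
contact_force: [0.4, 0.7, -2.0]
opening: 0.336
```

```bash
python3 -c "
from h import *
to(case(.008,0,.061),CY-np.pi/2)
s=r.get_state();print(R.from_quat(s['eef_rot']).as_matrix()[2])
"
```

```text
t 13.80 pos [0.5503 0.1663 0.0698] yaw 2.879 F [ 0.4  0.7 -2. ] open 0.336 tilt -0.9987
go tool mm [-0.9  2.5  8.6] rows 0.2 yaw -0.003
case xy [10.2 -0.6]
[ 0.03638879 -0.03654387 -0.99866932]
```

Request:
play_rows(
  targets=[
    {"jaw": 1,"dx": 0,"dy": 0.003,"dz": 0.003,"yaw": 0},
    {"jaw": 1,"dx": 0,"dy": 0,"dz": 0.003,"yaw": 0},
    {"jaw": 1,"dx": 0,"dy": 0,"dz": 0.002,"yaw": 0},
    {"jaw": 1,"dx": 0,"dy": 0,"dz": 0.001,"yaw": 0},
    {"jaw": 1,"dx": 0,"dy": 0,"dz": 0.001,"yaw": 0},
  ],
)

```text
clock: 14.3
tool_pos: [0.5508, 0.1699, 0.0588]
eef_rot: [0.13, 0.991, -0.016, -0.02]
contact_force: [-0.4, -1.2, 6.1]
opening: 0.332
```

```bash
python3 -c "
from h import *
to(case(.008,0,.059),CY-np.pi/2)
s=r.get_state();print(R.from_quat(s['eef_rot']).as_matrix()[2])
"
```

```text
t 14.30 pos [0.5508 0.1699 0.0588] yaw 2.880 F [-0.4 -1.2  6.1] open 0.332 tilt -0.9987
go tool mm [-1.  -1.5 -0.2] rows 0.0 yaw -0.002
case xy [ 6.5 -1. ]
[ 0.03632486 -0.03630554 -0.99868034]
```

The handpiece is on the tray floor (about 8 N of contact). I'll open a little.

Request:
play_rows(
  targets=[
    {"jaw": 0.61,"dx": 0,"dy": 0,"dz": 0,"yaw": 0},
    {"jaw": 0.61,"dx": 0,"dy": 0,"dz": 0,"yaw": 0},
    {"jaw": 0.61,"dx": 0,"dy": 0,"dz": 0,"yaw": 0},
    {"jaw": 0.61,"dx": 0,"dy": 0,"dz": 0,"yaw": 0},
    {"jaw": 0.61,"dx": 0,"dy": 0,"dz": 0,"yaw": 0},
  ],
)

```text
clock: 14.8
tool_pos: [0.5516, 0.1703, 0.0595]
eef_rot: [0.13, 0.991, -0.015, -0.019]
contact_force: [-0.6, 1.0, -0.2]
opening: 0.391
```

```bash
python3 -c "
from h import *
to(case(.008,0,.059),CY-np.pi/2)
s=r.get_state();print(R.from_quat(s['eef_rot']).as_matrix()[2])
s=snap('wrist','w9.png')"
```

```text
t 14.80 pos [0.5516 0.1703 0.0595] yaw 2.880 F [-0.6  1.  -0.2] open 0.391 tilt -0.9988
go tool mm [-0.4 -1.9  0.6] rows 0.0 yaw -0.002
case xy [ 6.1 -0.4]
[ 0.0347156  -0.03496371 -0.99878545]
```

View pics/w9.png

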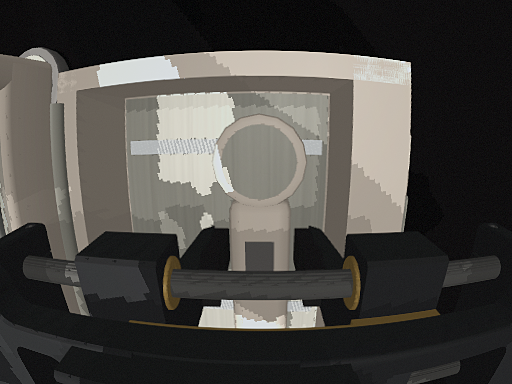

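Request:
play_rows(
  targets=[
    {"jaw": 0.61,"dx": 0,"dy": 0,"dz": -0.006,"yaw": 0},
    {"jaw": 0.61,"dx": 0,"dy": 0,"dz": -0.01,"yaw": 0},
    {"jaw": 0.61,"dx": 0,"dy": 0,"dz": -0.012,"yaw": 0},
    {"jaw": 0.61,"dx": 0,"dy": 0,"dz": -0.012,"yaw": 0},
    {"jaw": 0.61,"dx": 0,"dy": 0,"dz": -0.006,"yaw": 0},
  ],
)

```text
clock: 15.35
tool_pos: [0.5535, 0.1715, 0.1093]
eef_rot: [0.13, 0.991, -0.015, -0.02]
contact_force: [-0.5, -0.1, -0.5]
opening: 0.39
```

```bash
python3 -c "
from h import *
to(case(.0,0,.1),CY-np.pi/2)
s=r.get_state();print(R.from_quat(s['eef_rot']).as_matrix()[2])
s=snap('wrist','w10.png')"
```

```text
t 15.35 pos [0.5535 0.1715 0.1093] yaw 2.880 F [-0.5 -0.1 -0.5] open 0.390 tilt -0.9988
go tool mm [0.9 4.7 9.1] rows 0.2 yaw -0.002
case xy [4.4 1.2]
[ 0.03499421 -0.03519521 -0.99876759]
```

View pics/w10.png

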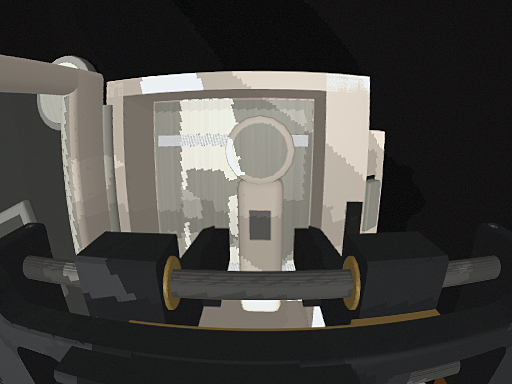

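The handpiece lies in the tray, let go. Next I'll go out to the front, then up and over behind the lid.

Request:
play_rows(
  targets=[
    {"jaw": 0.61,"dx": 0,"dy": 0.015,"dz": 0,"yaw": 0},
    {"jaw": 0.61,"dx": 0,"dy": 0.03,"dz": -0.005,"yaw": 0},
    {"jaw": 0.8,"dx": 0,"dy": 0.03,"dz": -0.03,"yaw": 0},
    {"jaw": 1,"dx": 0,"dy": 0,"dz": -0.045,"yaw": 0},
    {"jaw": 1,"dx": 0,"dy": 0,"dz": -0.045,"yaw": 0},
  ],
  squeeze=20,
)

```text
clock: 15.9
tool_pos: [0.5754, 0.2523, 0.2289]
eef_rot: [0.129, 0.991, -0.018, -0.026]
contact_force: [0.4, -0.5, -0.0]
opening: 0.145
```

Request:
play_rows(
  targets=[
    {"jaw": 1,"dx": 0,"dy": 0,"dz": -0.045,"yaw": 0},
    {"jaw": 1,"dx": 0,"dy": 0,"dz": -0.045,"yaw": 0},
    {"jaw": 1,"dx": 0,"dy": 0,"dz": -0.02,"yaw": 0},
    {"jaw": 1,"dx": 0,"dy": 0,"dz": 0,"yaw": 0},
    {"jaw": 1,"dx": 0,"dy": 0,"dz": 0,"yaw": 0},
  ],
)

```text
clock: 16.4
tool_pos: [0.5821, 0.2654, 0.3481]
eef_rot: [0.125, 0.992, -0.012, -0.023]
contact_force: [-0.5, -0.4, 0.1]
opening: 0.003
```

```bash
python3 -c "
from h import *
to(case(.17,0,.335),CY-np.pi/2)
s=r.get_state();print(R.from_quat(s['eef_rot']).as_matrix()[2],s['q'])
s=snap('top','t11.png');cv2.imwrite('pics/t11c.png',cv2.resize(s['frame'][130:250,90:230,::-1],None,fx=5,fy=5,interpolation=cv2.INTER_CUBIC))
"
```

```text
t 16.40 pos [0.5821 0.2654 0.3481] yaw 2.890 F [-0.5 -0.4  0.1] open 0.003 tilt -0.9986
go tool mm [   6.1 -263.1   21.4] rows 5.3 yaw 0.007
case xy [-93.7   4.7]
[ 0.0422128  -0.03045959 -0.99864423] [-0.35313998  0.64510344 -0.28357133  1.30234551  0.16560297  1.26913852
  0.67967469]
```

View pics/t11c.png

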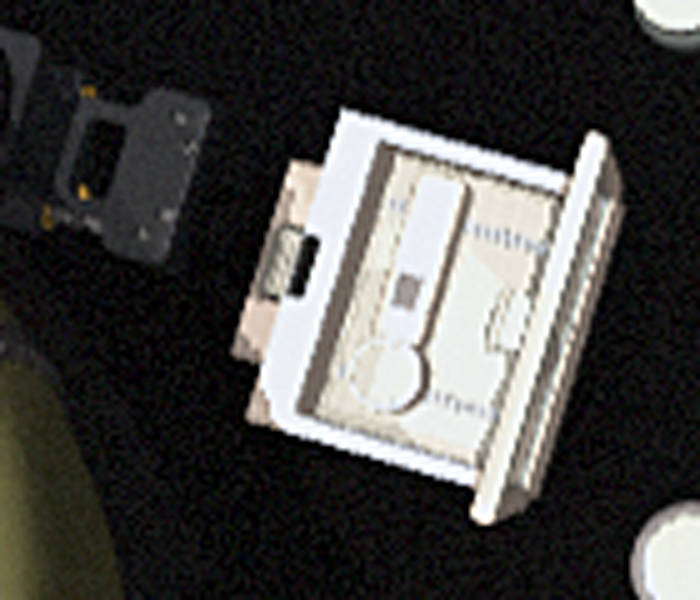

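The handpiece lies flat along the tray, head at (387,375), handle end at (440,185) in the crop. I'll go over the lid now.

Request:
play_rows(
  targets=[
    {"jaw": 1,"dx": 0.003,"dy": -0.025,"dz": 0,"yaw": 0},
    {"jaw": 1,"dx": 0.003,"dy": -0.04,"dz": 0,"yaw": 0},
    {"jaw": 1,"dx": 0,"dy": -0.04,"dz": 0,"yaw": 0},
    {"jaw": 1,"dx": 0,"dy": -0.04,"dz": 0,"yaw": 0},
    {"jaw": 1,"dx": 0,"dy": -0.04,"dz": 0,"yaw": 0},
  ],
)

```text
clock: 16.95
tool_pos: [0.5239, 0.0889, 0.3419]
eef_rot: [0.118, 0.992, -0.014, -0.033]
contact_force: [1.1, -0.6, -0.8]
opening: 0.008
```

```bash
python3 -c "
from h import *
to(case(.17,0,.335),CY-np.pi/2)
s=r.get_state();print(R.from_quat(s['eef_rot']).as_matrix()[2])
"
```

```text
t 16.95 pos [0.5239 0.0889 0.3419] yaw 2.903 F [ 1.1 -0.6 -0.8] open 0.008 tilt -0.9974
go tool mm [ -5.1 -78.    9.5] rows 1.6 yaw 0.021
case xy [91.8 -6.3]
[ 0.06196617 -0.03628805 -0.99741835]
```

Request:
play_rows(
  targets=[
    {"jaw": 1,"dx": -0.003,"dy": -0.025,"dz": 0,"yaw": 0.02},
    {"jaw": 1,"dx": -0.003,"dy": -0.025,"dz": 0,"yaw": 0},
    {"jaw": 1,"dx": 0,"dy": -0.025,"dz": 0,"yaw": 0},
    {"jaw": 1,"dx": 0,"dy": -0.005,"dz": 0,"yaw": 0},
    {"jaw": 1,"dx": 0,"dy": 0,"dz": 0,"yaw": 0},
  ],
)

```text
clock: 17.45
tool_pos: [0.5023, -0.0005, 0.3361]
eef_rot: [0.133, 0.99, -0.019, -0.042]
contact_force: [0.7, 0.4, -0.1]
opening: 0.007
```

```bash
python3 -c "
from h import *
to(case(.17,0,.25),CY-np.pi/2)
s=r.get_state();print(R.from_quat(s['eef_rot']).as_matrix()[2])
"
```

```text
t 17.45 pos [ 5.023e-01 -5.000e-04  3.361e-01] yaw 2.872 F [ 0.7  0.4 -0.1] open 0.007 tilt -0.9957
go tool mm [-10.9  17.9  84.7] rows 1.7 yaw -0.010
case xy [183.8  -4.2]
[ 0.07893501 -0.04840055 -0.9957041 ]
```

Request:
play_rows(
  targets=[
    {"jaw": 1,"dx": -0.003,"dy": 0,"dz": 0.02,"yaw": 0},
    {"jaw": 1,"dx": -0.003,"dy": 0,"dz": 0.025,"yaw": 0},
    {"jaw": 1,"dx": 0,"dy": 0,"dz": 0.02,"yaw": 0},
    {"jaw": 1,"dx": 0,"dy": 0,"dz": 0.01,"yaw": 0},
    {"jaw": 1,"dx": 0,"dy": 0,"dz": 0,"yaw": 0},
  ],
)

```text
clock: 17.95
tool_pos: [0.5022, 0.0048, 0.2559]
eef_rot: [0.128, 0.991, -0.016, -0.044]
contact_force: [-0.3, 0.3, 0.9]
opening: 0.004
```

```bash
python3 -c "
from h import *
to(case(.14,0,.25),CY-np.pi/2)
s=r.get_state();print(R.from_quat(s['eef_rot']).as_matrix()[2])
s=snap('side','s12.png');cv2.imwrite('pics/s12c.png',cv2.resize(s['frame'][30:210,130:330,::-1],None,fx=3.3,fy=3.3,interpolation=cv2.INTER_CUBIC))
"
```

```text
t 17.95 pos [0.5022 0.0048 0.2559] yaw 2.882 F [-0.3  0.3  0.9] open 0.004 tilt -0.9957
go tool mm [-6.2 38.8  3.7] rows 0.8 yaw -0.000
case xy [178.6  -5.7]
[ 0.08246685 -0.04311382 -0.99566079]
```

View pics/s12c.png

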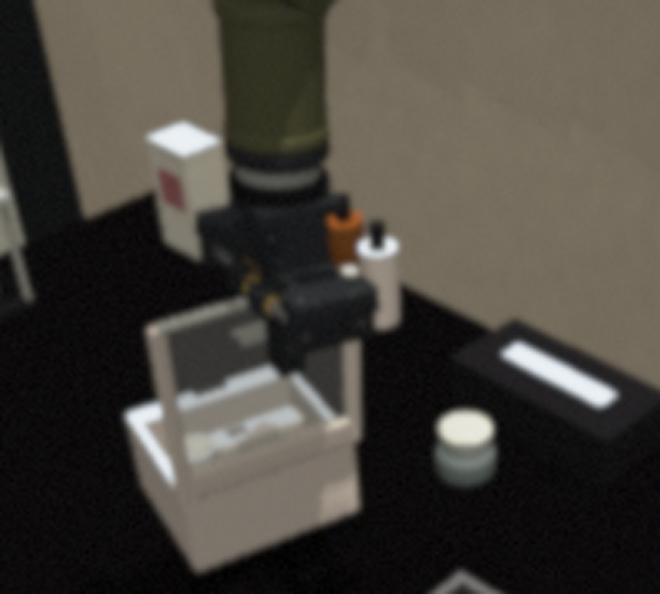

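Request:
play_rows(
  targets=[
    {"jaw": 1,"dx": -0.003,"dy": 0.02,"dz": 0,"yaw": 0},
    {"jaw": 1,"dx": -0.003,"dy": 0.02,"dz": 0,"yaw": 0},
    {"jaw": 1,"dx": 0,"dy": 0.015,"dz": 0,"yaw": 0},
    {"jaw": 1,"dx": 0,"dy": 0.015,"dz": 0,"yaw": 0},
    {"jaw": 1,"dx": 0,"dy": 0.015,"dz": 0,"yaw": 0},
  ],
)

```text
clock: 18.5
tool_pos: [0.5324, 0.0871, 0.2555]
eef_rot: [0.13, 0.99, -0.017, -0.041]
contact_force: [-0.9, -0.9, -1.2]
opening: 0.006
```

```bash
python3 -c "
from h import *
to(case(.03,0,.254),CY-np.pi/2)
s=r.get_state();print(R.from_quat(s['eef_rot']).as_matrix()[2])
s=snap('side','s13.png');cv2.imwrite('pics/s13c.png',cv2.resize(s['frame'][30:210,130:330,::-1],None,fx=3.3,fy=3.3,interpolation=cv2.INTER_CUBIC))
"
```

```text
t 18.50 pos [0.5324 0.0871 0.2555] yaw 2.878 F [-0.9 -0.9 -1.2] open 0.006 tilt -0.9961
go tool mm [ 2.5 61.4 -1. ] rows 1.2 yaw -0.004
case xy [91.4  2.4]
[ 0.07697781 -0.04406397 -0.99605862]
```

View pics/s13c.png

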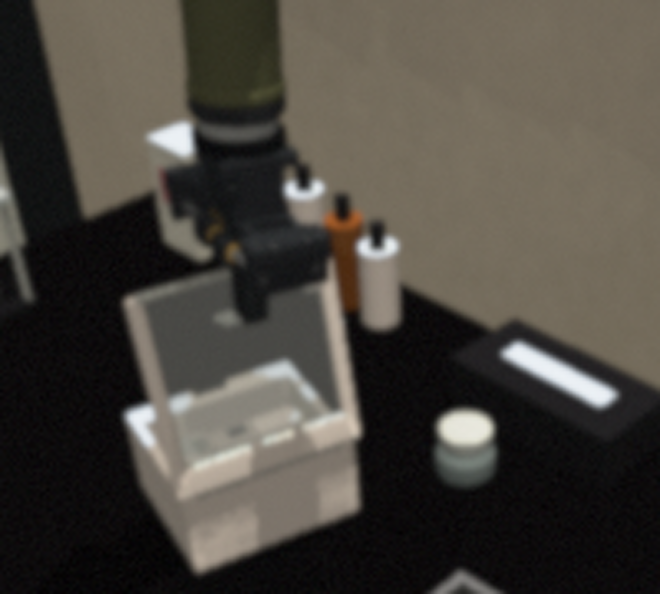

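The lid is swinging forward, with the fingertip at (250,305) on its outer face. I'll continue along the arc.

Request:
play_rows(
  targets=[
    {"jaw": 1,"dx": 0,"dy": 0.018,"dz": 0,"yaw": 0},
    {"jaw": 1,"dx": 0,"dy": 0.015,"dz": 0,"yaw": 0},
    {"jaw": 1,"dx": 0,"dy": 0.015,"dz": 0,"yaw": 0},
    {"jaw": 1,"dx": 0,"dy": 0.012,"dz": 0,"yaw": 0},
    {"jaw": 1,"dx": 0,"dy": 0.012,"dz": 0.007,"yaw": 0},
  ],
)

```text
clock: 19.05
tool_pos: [0.5516, 0.1614, 0.2457]
eef_rot: [0.13, 0.991, -0.017, -0.04]
contact_force: [0.5, -1.5, 0.8]
opening: 0.0
```

```bash
python3 -c "
from h import *
to(case(.0,0,.234),CY-np.pi/2)
s=r.get_state();print(R.from_quat(s['eef_rot']).as_matrix()[2])
s=snap('side','s14.png');cv2.imwrite('pics/s14c.png',cv2.resize(s['frame'][30:210,130:330,::-1],None,fx=3.3,fy=3.3,interpolation=cv2.INTER_CUBIC))
"
```

```text
t 19.05 pos [0.5516 0.1614 0.2457] yaw 2.879 F [ 0.5 -1.5  0.8] open 0.000 tilt -0.9961
go tool mm [ 1.1 15.1 11.1] rows 0.4 yaw -0.003
case xy [14.6  2. ]
[ 0.07566905 -0.04433267 -0.99614698]
```

View pics/s14c.png

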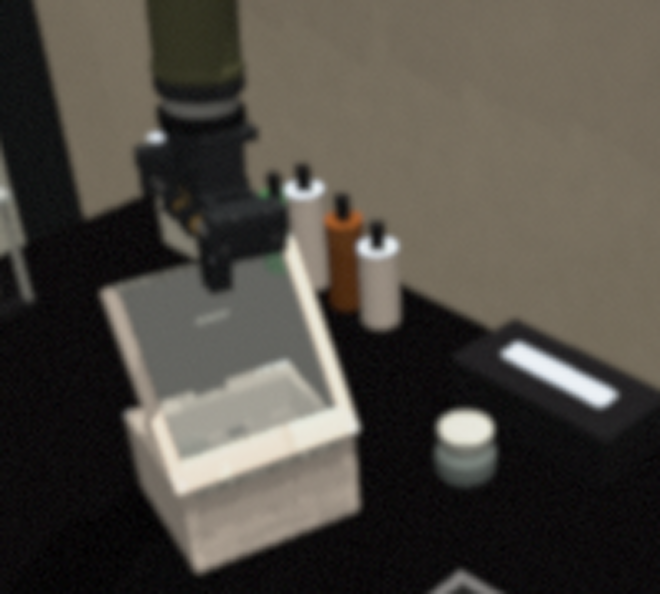

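Request:
play_rows(
  targets=[
    {"jaw": 1,"dx": 0,"dy": 0.015,"dz": 0.011,"yaw": 0},
    {"jaw": 1,"dx": 0,"dy": 0.013,"dz": 0.013,"yaw": 0},
    {"jaw": 1,"dx": 0,"dy": 0.013,"dz": 0.013,"yaw": 0},
    {"jaw": 1,"dx": 0,"dy": 0.01,"dz": 0.015,"yaw": 0},
    {"jaw": 1,"dx": 0,"dy": 0.01,"dz": 0.015,"yaw": 0},
  ],
)

```text
clock: 19.6
tool_pos: [0.5643, 0.2256, 0.1704]
eef_rot: [0.13, 0.991, -0.015, -0.039]
contact_force: [0.2, -2.1, 2.7]
opening: 0.003
```

```bash
python3 -c "
from h import *
to(case(-.044,0,.178),CY-np.pi/2)
s=r.get_state();print(R.from_quat(s['eef_rot']).as_matrix()[2])
"
```

```text
t 19.60 pos [0.5643 0.2256 0.1704] yaw 2.880 F [ 0.2 -2.1  2.7] open 0.003 tilt -0.9966
go tool mm [-1.7 -7.1 -7.5] rows 0.2 yaw -0.002
case xy [-50.8  -2.3]
[ 0.07233547 -0.04057315 -0.99655477]
```

Request:
play_rows(
  targets=[
    {"jaw": 1,"dx": 0,"dy": 0.006,"dz": 0.014,"yaw": 0},
    {"jaw": 1,"dx": 0,"dy": 0.005,"dz": 0.014,"yaw": 0},
    {"jaw": 1,"dx": 0,"dy": 0.004,"dz": 0.012,"yaw": 0},
    {"jaw": 1,"dx": 0,"dy": 0.002,"dz": 0.009,"yaw": 0},
    {"jaw": 1,"dx": 0,"dy": 0.001,"dz": 0.005,"yaw": 0},
  ],
)

```text
clock: 20.1
tool_pos: [0.5645, 0.2433, 0.1088]
eef_rot: [0.13, 0.991, -0.016, -0.039]
contact_force: [1.2, -1.4, 2.7]
opening: 0.004
```

```bash
python3 -c "
from h import *
to(case(-.062,0,.11),CY-np.pi/2)
s=r.get_state();print(R.from_quat(s['eef_rot']).as_matrix()[2])
"
```

```text
t 20.10 pos [0.5645 0.2433 0.1088] yaw 2.880 F [ 1.2 -1.4  2.7] open 0.004 tilt -0.9964
go tool mm [-6.5 -6.  -1.4] rows 0.2 yaw -0.003
case xy [-67.9  -6.6]
[ 0.07315669 -0.04231162 -0.99642251]
```

Request:
play_rows(
  targets=[
    {"jaw": 1,"dx": 0,"dy": 0,"dz": 0.003,"yaw": 0},
    {"jaw": 1,"dx": 0,"dy": 0,"dz": 0.003,"yaw": 0},
    {"jaw": 1,"dx": 0,"dy": 0,"dz": 0.003,"yaw": 0},
    {"jaw": 1,"dx": 0,"dy": 0,"dz": 0.003,"yaw": 0},
    {"jaw": 1,"dx": 0,"dy": 0,"dz": 0.003,"yaw": 0},
  ],
)

```text
clock: 20.6
tool_pos: [0.5645, 0.2437, 0.1035]
eef_rot: [0.131, 0.991, -0.015, -0.037]
contact_force: [-2.8, -2.9, 21.5]
opening: 0.007
```

```bash
python3 -c "
from h import *
to(case(-.062,0,.11),CY-np.pi/2)
s=snap('side','s16.png');cv2.imwrite('pics/s16c.png',cv2.resize(s['frame'][30:210,130:330,::-1],None,fx=3.3,fy=3.3,interpolation=cv2.INTER_CUBIC))
"
```

```text
t 20.60 pos [0.5645 0.2437 0.1035] yaw 2.877 F [-2.8 -2.9 21.5] open 0.007 tilt -0.9968
go tool mm [-6.2 -6.5 -6.7] rows 0.2 yaw -0.005
case xy [-68.2  -6.7]
```

View pics/s16c.png

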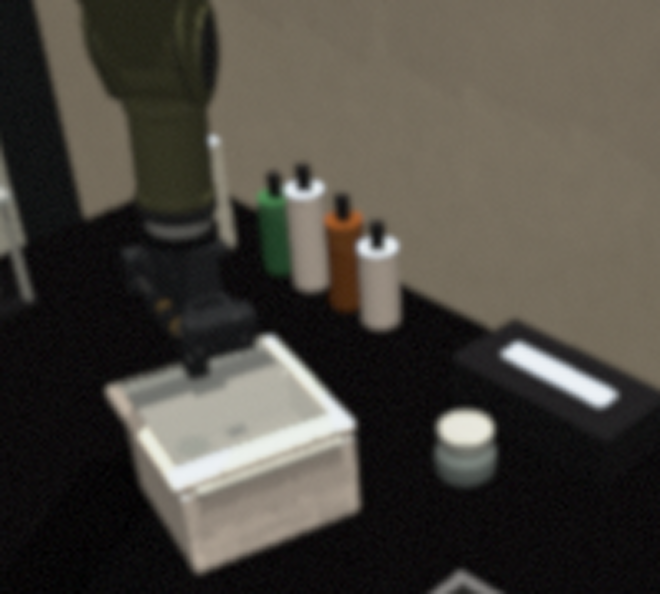

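The lid is down on its stop at 21 N. I'll lift off and check that it stays shut.

Request:
play_rows(
  targets=[
    {"jaw": 1,"dx": 0,"dy": 0,"dz": -0.01,"yaw": 0},
    {"jaw": 1,"dx": 0,"dy": 0,"dz": -0.025,"yaw": 0},
    {"jaw": 1,"dx": 0,"dy": 0.01,"dz": -0.04,"yaw": 0},
    {"jaw": 1,"dx": 0,"dy": 0.04,"dz": -0.02,"yaw": 0},
    {"jaw": 1,"dx": 0,"dy": 0.045,"dz": 0,"yaw": 0},
  ],
)

```text
clock: 21.15
tool_pos: [0.5949, 0.3316, 0.1994]
eef_rot: [0.136, 0.99, -0.017, -0.04]
contact_force: [0.4, 1.0, 0.3]
opening: 0.008
```

Request:
play_rows(
  targets=[
    {"jaw": 1,"dx": 0,"dy": 0.045,"dz": 0,"yaw": 0},
    {"jaw": 1,"dx": 0,"dy": 0.03,"dz": 0,"yaw": 0},
    {"jaw": 1,"dx": 0,"dy": 0,"dz": 0,"yaw": 0},
    {"jaw": 1,"dx": 0,"dy": 0,"dz": 0,"yaw": 0},
    {"jaw": 1,"dx": 0,"dy": 0,"dz": 0,"yaw": 0},
  ],
)

```text
clock: 21.65
tool_pos: [0.6098, 0.4144, 0.1953]
eef_rot: [0.132, 0.99, -0.014, -0.044]
contact_force: [0.1, -0.9, -0.5]
opening: 0.002
```

```bash
python3 -c "
from h import *
to(case(-.2,0,.2),CY-np.pi/2)
s=snap('side','s17.png')
s=snap('top','t17.png');cv2.imwrite('pics/t17c.png',cv2.resize(s['frame'][110:260,100:260,::-1],None,fx=4,fy=4,interpolation=cv2.INTER_CUBIC))
P=pts(s)
def reg(f):return f
import numpy as np
q=P[...,:2]-CO;X=q@XC;Y=q@YC
m=(abs(Y)<.095)&(abs(Y)>.08)&(s['frame'].min(2)>150)
for a,b in((-.095,-.06),(-.06,0),(0,.06)):
  k=m&(X>a)&(X<b)&(P[...,2]>.08);print(a,np.median(P[k][:,2]),k.sum())
"
```

```text
t 21.65 pos [0.6098 0.4144 0.1953] yaw 2.876 F [ 0.1 -0.9 -0.5] open 0.002 tilt -0.9958
go tool mm [ -6.6 -45.   -3.5] rows 0.9 yaw -0.007
case xy [-244.9   -6.7]
-0.095 0.10960043755107862 126
-0.06 0.10917042644839836 228
0 0.10906826198768138 220
```

View pics/t17c.png

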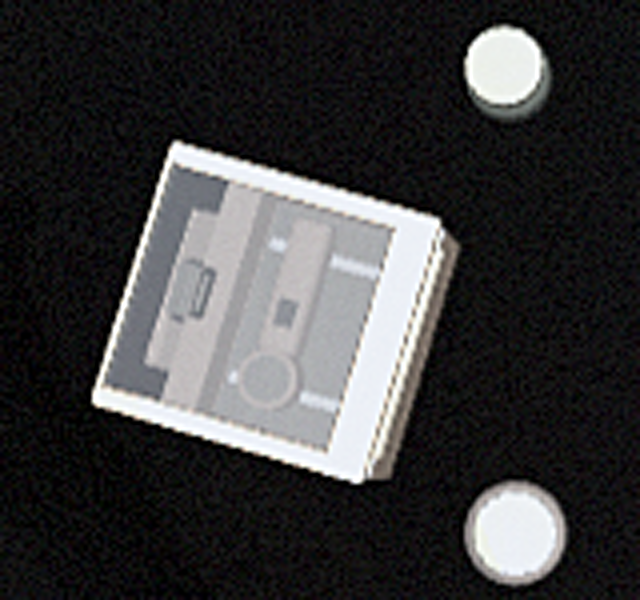

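View pics/s17.png

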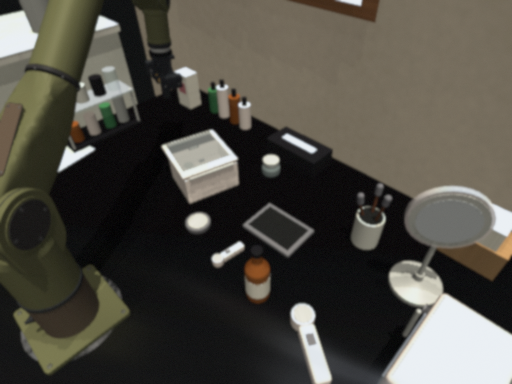

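The lid is flat and shut 0.9 s after I lifted off, with 109–110 mm measured along it. The handpiece shows inside at (290,310) in the crop, the bystanders stand where they were, and the arm is clear. I'll hand in.

```bash
python3 -c "
from plant import r
print(r.finish_job())"
```

```text
the job is handed in; nothing more can be done
None
```

The job is handed in after about 22 s of robot time, and my last checks all passed. The interface gives no verdict, and I had no direct reading of the lid or button joints.

**What I did**
- **Opening the lid:** The gripper body could not get under the brim with the tool pointing down. I gripped the handpiece first and pressed the button with its handle end, and the lid sprang open.
- **Placing the handpiece:** I lowered it until it rested on the tray floor, with about 8 N of contact, then let it go.
- **Closing the lid:** I swung the lid over from behind and pushed it down to its stop with 21 N. Then I lifted off.

**Last checks, 0.9 s after I lifted off**
- **Lid:** It stayed flat at 109–110 mm along its whole length, against 110 mm when shut.
- **Handpiece:** It lies lengthwise in the tray, seen through the clear lid.
- **Bystanders:** Jar, compact, cup and spray look unmoved in both views. I judged this by eye and did not re-measure them.
- **Arm:** It was clear of everything.

**What did not go as planned**
- **Contact with the lid:** The gripper body bumped the open lid's catch with about 15 N on the first approach to the tray. I backed off and went in lower.
- **Tool tilt:** The tool drifted up to about 5 degrees off vertical during the moves. I worked around this and did not correct it.

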